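# Gauge the longest kiln post

## Robot

A 6-joint arm with a two-finger parallel gripper is mounted at the origin on a cart in front of the work surface, level with it; the furniture and walls round the work are solid. World frame = base frame: x ahead of the robot, y to its left, z up, the work surface at z = 0. Lengths are in m, angles in degrees, forces in N, time in s.
With the tool pointing down it reaches from about 0.425 to 0.95 m from the base axis. Payload 14.7 kg.
Tool frame: the origin (TCP) lies between the finger pads; the fingertips stand 19 mm ahead of it and the grasp point (between the pads) is the TCP (ctrl.tcp_to_tips is the distance from the TCP to the fingertips, in m); z points along the fingers, y is the direction in which the jaws open and shut (so a half turn about z gives the same grasp; the last joint's range is limited). The gripper opens to 85 mm and grips with 20 to 120 N. Pads are 22 mm wide; open, the fingers measure 114 mm over their backs; the gripper's body (76 mm by 85 mm) begins 54 mm behind the grasp point. The pads swing forward as they close: fully open they stand 13 mm farther back than shut.
Start: joints at [62.59, 27.513, 91.461, -0, 61.026, -2.67], TCP at [0.272, 0.59, 0.25] pointing down, gripper open.
Joint ranges: [-157.49, 157.49], [-46.99, 117.5], [13.45, 153.17], [-89.5, 269.5], [5.16, 153.95], [-167.48, 167.48]. Speed limits (degrees/s): [108.29, 108.29, 136.94, 172.46, 172.46, 172.46].

## Interface

Orientations are given as [roll, pitch, yaw] about the fixed x, y, z axes, in that order (R = Rz(yaw) Ry(pitch) Rx(roll)).
In Python, from workcell import ctrl gives the robot as it stands.
- The arm moves only by the tool servo_tool, never from a script. Its argument "plan" is a list of rows, each an object with "linear": the shift along the tool's x, y, z each as a share of 2.5 cm, from -1 to 1, a list of three; "rot": the turn, a rotation vector about the tool's x, y, z each as a share of 0.08 rad, from -1 to 1, a list of three. A call has 1 to 20 rows; each row shifts and turns the pose as measured when the row begins, along the tool's axes as they then stand; what a row does not reach is not made up. A row lasts 1/12 s, in which the tool goes at most 41.7 mm and 7.16 degrees, less where a joint would pass 70% of its speed; a pose out of reach is approached as far as the arm can. A call with a number of a shift or a turn outside -1 to 1 is refused whole. A call with a gripper value outside its range is refused whole. "claw" is the opening, from 0 (shut) to 1 (fully open), set as the call begins (left out, the last holds). The fingers move at their own pace and stop on an object; "force" is the grip in N (left out, the last holds). Time passes only in rows, so rows that do not move let the fingers close. It gives the time, the measured TCP pose, the force and the opening at its end, in the units of the state.
- ctrl.state(): the state, without advancing time (a new reading comes with each control period).
- ctrl.get_image(name): name is "side" or "top"; returns a dict with "pixels" (480x640x3 uint8, red, green, blue), "mtx" (3x3 intrinsics, pixels), "world_from_camera" (4x4, takes a point from camera to world coordinates). Camera axes: x right, y up, looking along -z (the intrinsics and any distortion apply to the point x, -y, -z); pixel columns grow to the right and rows downward; lengths in m; the calibration is good to about 2 mm. A picture is of the moment at which its call begins. There is no depth.
- ctrl.finish_job(): hands the job in, once; it reports no verdict.
Trained networks look in the newest picture that a camera, given by its name, has taken for a name from the list of things; names that differ only in an ending like _2 or _b are one class to them, and where a whole thing is asked for, a point or a joint stands for the part that bears it (a point fixed in the world has none). Each returns a list of dicts, best first, with "score" (0 to 1); they miss things now and then, are a little off and sometimes report something else, mostly with a low value. They report only what shows in the picture. A call takes as long as a camera call.
- ctrl.find_in(camera, query): "bbox" ([centre column, centre row, width, height] in pixels, round what is visible of it).
- ctrl.spot_point(camera, query): "xy" ([column, row] in pixels: a listed point, or the origin of a listed thing).
The state is a dict: "clock": time; "q": joint angles; "joint_vel": joint speeds; "joint_efforts": joint torques, N m; "eef_pos": TCP position; "tcp_rot": TCP orientation; "contact_force": force on the tool from outside, world axes, zero at the start; "moment": the same for the moment, N m; "finger_gap": finger opening in m.
Only numpy, scipy, OpenCV 4.12 (cv2) and the standard library are available. Lean on these libraries where they do the work, as an engineer would, in place of code of your own. Each camera call takes 0.05 s, during which the arm holds its last target.

## Task

Gauge the longest of the three kiln posts that lean in the wooden rack: lay it in the V rail of the bench gauge, between the anvil under the dial and the sliding jaw (if the jaw has been left too far shut for the post, open it first), and let go of it. Then slide the jaw gently shut on the post until the dial's needle stands inside the thick black arc, never on to the end of its travel, and leave it so. Do not disturb the other two posts or the other things on the table.

Things in the scene. Friction and masses are not known exactly. Their poses are not given: they have to be found in the camera images.
- post_rack: wooden rack, fixed to the table, 165 x 185 x 116 mm (x, y, z) with three sloping V rails, low ends towards the robot. Origin: centre of its underside; x away from the robot. The rails rise at 35 degrees along the rack's +x, side by side at y = -65, 0 and +65 mm. Each post leans in one rail, its low end against a stop, its low end's centre at x = -62, z = 52 mm. The rails are narrower than the posts (34 mm) and stand clear of the base board, so fingers can straddle a post
- long_post_center (a point): centre of the longest post: plain off-white cylinder 36 mm in diameter, 140 mm long, about 0.26 kg; the frame's x axis runs along the post, up the slope at the start (35 degrees above level), y level across it. Which of the three rails it lies in varies
- middle_post_center (a point): centre of the middle post: the same, 36 mm in diameter, 112 mm long
- short_post_center (a point): centre of the short post: the same, 36 mm in diameter, 86 mm long
- gauge: steel bench gauge, fixed to the table, 105 x 305 mm base, 12 mm thick, about 91 mm high at the dial. Origin on the underside beneath the V rail's middle line; its y axis is the measuring line. At y = -168 to -122 mm stands the anvil housing with the round dial on top, a level face 62 mm across; the sliding jaw is on the +y side. A beam for the jaw runs along x = 39 to 57 mm, up to 42 mm high; nothing else stands beside the rail
- rail_center (a point): on the measuring line, where the centre of a 36 mm post comes to lie in the V rail: gauge x = 0, y = -20 mm, 55.5 mm above the table; y axis along the line, as the gauge. The rail is 34 mm wide and 148 mm long (gauge y = -89 to +59 mm). A 140 mm post laid with its centre here stands 5 mm off the anvil face at rest
- anvil_face (a point): middle of the sprung anvil's 30 mm round steel contact face, which looks along gauge +y; at rest at gauge y = -95 mm, 55.5 mm above the table. A light spring of 0.5 N per mm holds it out; it gives way 12 mm at most
- jaw_grip (a point): grip point of the square upright knob on the sliding jaw (20 x 20 mm, 44 mm tall, top at 132 mm above the table); this point is 115.5 mm above the table and 16 mm behind the jaw's contact face (towards gauge +y)
- jaw (a joint): sliding jaw, m: 0 when its face is 80 mm from the anvil face at rest, growing as it opens, to 0.100 (180 mm apart). It slides along gauge y against about 7 N of drag and stays where it is left
- needle (a joint): dial needle, rad: 0 with the anvil at rest, 0.15 rad for each mm the anvil is pressed in, end of travel 1.8. Turns clockwise from above. The thick black arc covers 0.5 to 1.3 rad (0.9 points along gauge +x)
- desk_lamp: fixed: gooseneck desk lamp to the left of the rack; its base stands near this origin, its neck and shade rise to 340 mm over the table. Keep the arm clear of it: swing past it drawn in towards the robot, with the tool high. Other fixed furniture: a round banding wheel (180 mm across, 75 mm high) in front of the middle, a drawer chest (161 mm high) at the front right, a wooden box at the front left
- silica_bottle: bystander: screw-cap bottle, 61 mm in diameter, 156 mm tall, upright; origin at its underside
- slip_bottle: bystander: squeeze bottle, 41 mm in diameter, 112 mm tall, upright, close in front of the gauge; origin at its underside
- water_pot: bystander: glazed pot, 68 mm in diameter, 63 mm tall; origin at its underside
- test_pinch_pot: bystander: small pinch pot, 60 mm in diameter, 38 mm tall, close in front of the gauge; origin at its underside
- slate_rib: bystander: flat dark oval rib, 58 x 92 x 7 mm; origin at its underside
- clay_skull: bystander: small clay skull, 83 x 56 x 59 mm; origin at its underside

How it is judged:
By the outcome, as a careful person would: the job done as asked, in the order asked, and still so for the second after the job is handed in, with the robot touching nothing.
It also fails if it takes over 67 s, if anything falls off the work surface, if the arm or the gripper's body presses on something with over 40 N, if the wrist force passes 120 N, or if a joint passes its speed limit or range.

## Working session

There is one attempt and no reset: what is moved stays moved. The work goes in short steps, Python scripts to look and compute and a tool call to move; the robot and the scene stay as the last step left them, time stands still between calls to the robot, and variables do not carry over. Pictures are saved under pics/ and viewed, and the job is handed in when it is done.

Besides the shell and the picture viewer there is one more tool, called after "Call:" by a JSON object that holds its "fn" and its "kwargs", one argument or row to a line. servo_tool: Moves the arm, as the interface text tells. Shift numbers are shares of 2.5 cm and turn numbers shares of 0.08 rad, none past 1 either way. Its arguments: {"type":"object","properties":{"plan":{"type":"array","items":{"type":"object","properties":{"linear":{"type":"array","items":{"type":"number","minimum":-1,"maximum":1}},"rot":{"type":"array","items":{"type":"number","minimum":-1,"maximum":1}}}}},"claw":{"type":"number"},"force":{"type":"number"}},"required":["plan"]}

```bash
ls; mkdir -p pics; cat > h.py <<'E'
import numpy as np, cv2
from workcell import ctrl
def snap(cam,fn):
    im=ctrl.get_image(cam); cv2.imwrite('pics/'+fn,im['pixels'][:,:,::-1]); return im
def ray(im,uv):
    K=np.array(im['mtx']);T=np.array(im['world_from_camera'])
    p=np.linalg.inv(K)@np.array([uv[0],uv[1],1.]); d=T[:3,:3]@np.array([p[0],-p[1],-p[2]])
    return T[:3,3],d/np.linalg.norm(d)
def onz(im,uv,z):
    o,d=ray(im,uv); return o+d*(z-o[2])/d[2]
def proj(im,X):
    K=np.array(im['mtx']);T=np.array(im['world_from_camera'])
    c=T[:3,:3].T@(np.array(X)-T[:3,3]); p=K@np.array([c[0],-c[1],-c[2]]); return p[:2]/p[2]
def tri(i1,u1,i2,u2):
    o1,d1=ray(i1,u1);o2,d2=ray(i2,u2)
    A=np.c_[d1,-d2];s=np.linalg.lstsq(A,o2-o1,rcond=None)[0]
    a=o1+s[0]*d1;b=o2+s[1]*d2
    return (a+b)/2,np.linalg.norm(a-b)
E
python3 - <<'E'
from h import *
a=snap('top','t0.png');b=snap('side','s0.png')
print([k for k in a])
for c,i in (('top',a),('side',b)):
    print(c,np.round(i['world_from_camera'],3).tolist(),np.round(i['mtx'],1).tolist())
names='post_rack long_post_center middle_post_center short_post_center gauge rail_center anvil_face jaw_grip desk_lamp silica_bottle slip_bottle water_pot test_pinch_pot slate_rib clay_skull'.split()
for n in names:
    ra=ctrl.spot_point('top',n);rb=ctrl.spot_point('side',n)
    f=lambda r:[(np.round(x['xy'],1).tolist(),round(x['score'],2)) for x in r[:2]]
    t=None
    if ra and rb: t=tri(a,ra[0]['xy'],b,rb[0]['xy'])
    print(n,f(ra),f(rb),None if t is None else (t[0].round(4),round(t[1],4)))
print(ctrl.state())
E
```

```text
pics
['pixels', 'mtx', 'world_from_camera']
top [[-0.029, 0.995, -0.1, 0.4], [-1.0, -0.028, 0.007, 0.011], [0.004, 0.1, 0.995, 1.468], [0.0, 0.0, 0.0, 1.0]] [[483.0, 0.0, 318.8], [0.0, 483.0, 231.9], [0.0, 0.0, 1.0]]
side [[0.688, 0.543, -0.482, -0.152], [-0.726, 0.51, -0.461, -0.634], [-0.005, 0.667, 0.745, 1.113], [0.0, 0.0, 0.0, 1.0]] [[489.8, 0.0, 310.6], [0.0, 489.8, 241.8], [0.0, 0.0, 1.0]]
post_rack [([298.3, 236.2], 0.57)] [([303.0, 245.4], 0.93)] (array([0.5375, 0.0616, 0.004 ]), np.float64(0.0048))
long_post_center [([181.6, 251.4], 0.74)] [([314.6, 238.8], 0.87)] (array([ 0.5894,  0.2877, -0.0991]), np.float64(0.3506))
middle_post_center [([445.7, 244.1], 0.72), ([273.9, 237.2], 0.59)] [([283.2, 216.1], 0.66)] (array([ 0.3752, -0.1978,  0.4773]), np.float64(0.214))
short_post_center [([294.9, 245.1], 0.54)] [([292.5, 234.2], 0.84)] (array([0.5051, 0.07  , 0.0733]), np.float64(0.0036))
gauge [([403.3, 219.5], 0.84)] [([390.8, 297.0], 0.72)] (array([ 0.5728, -0.2535,  0.0065]), np.float64(0.0134))
rail_center [([411.6, 218.3], 0.57)] [([406.2, 291.0], 0.85)] (array([ 0.5789,
[... 1146 characters left out ...]
1, -4.000e-04]), np.float64(0.0119))
{'clock': 1.6, 'q': array([ 6.25890467e+01,  2.75144343e+01,  9.14621556e+01, -1.14057261e-03,
        6.10262228e+01, -2.67053535e+00]), 'joint_vel': array([ 0.01597606,  0.02513897,  0.02853359,  0.10338173, -0.02555114,
       -0.02975351]), 'joint_efforts': array([ 4.78309070e-03, -9.50472093e+01, -4.30646002e+01, -5.58514796e-05,
        1.10739904e-03, -2.57050061e-05]), 'eef_pos': array([0.27201326, 0.59032469, 0.25027933]), 'tcp_rot': array([-1.79997144e+02,  8.65657197e-04,  1.55260135e+02]), 'contact_force': array([-0.18090959,  0.02280816,  0.73236417]), 'moment': array([ 0.04238278,  0.02571812, -0.0247712 ]), 'finger_gap': 0.0855509553464019}
```

```bash
python3 - <<'E'
import cv2
t=cv2.imread('pics/t0.png');s=cv2.imread('pics/s0.png')
cv2.imwrite('pics/t0c.png',cv2.resize(t[170:320,140:340],(800,600),interpolation=cv2.INTER_CUBIC))
cv2.imwrite('pics/t0g.png',cv2.resize(t[170:290,330:490],(800,600),interpolation=cv2.INTER_CUBIC))
cv2.imwrite('pics/s0c.png',cv2.resize(s[170:380,190:470],(800,600),interpolation=cv2.INTER_CUBIC))
E
```

```text
(no output)
```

View pics/t0.png

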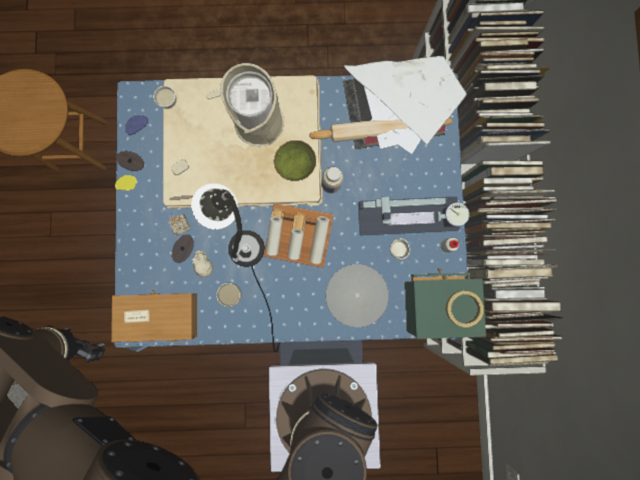

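View pics/s0.png

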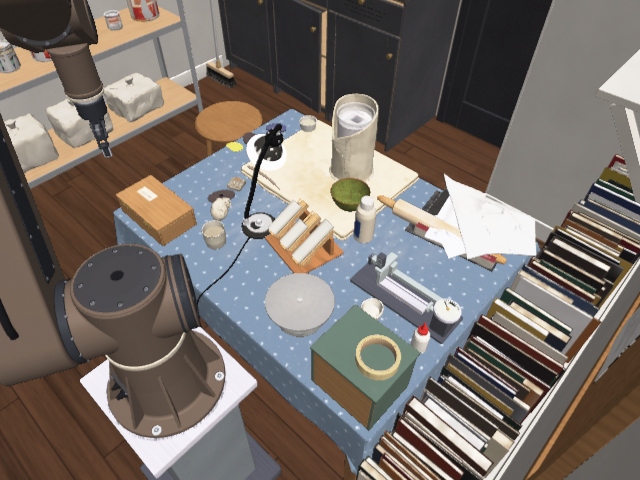

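View pics/t0c.png

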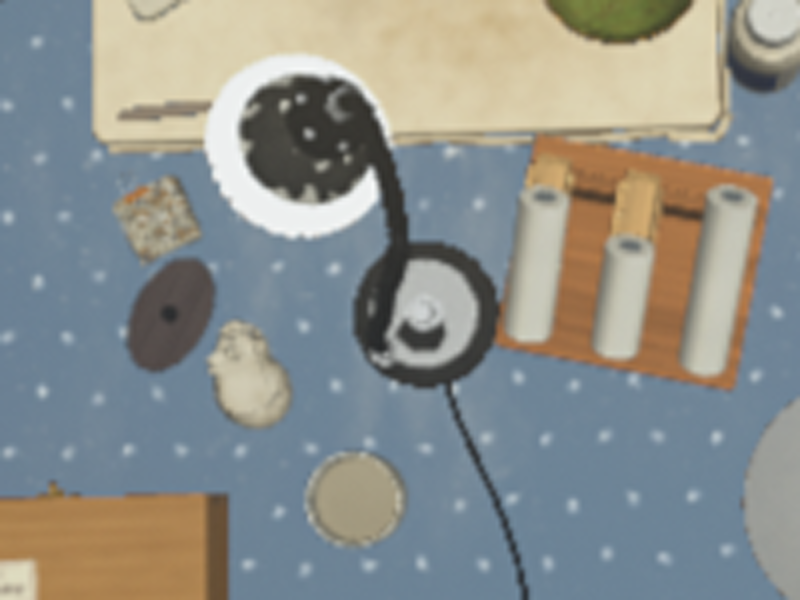

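View pics/t0g.png

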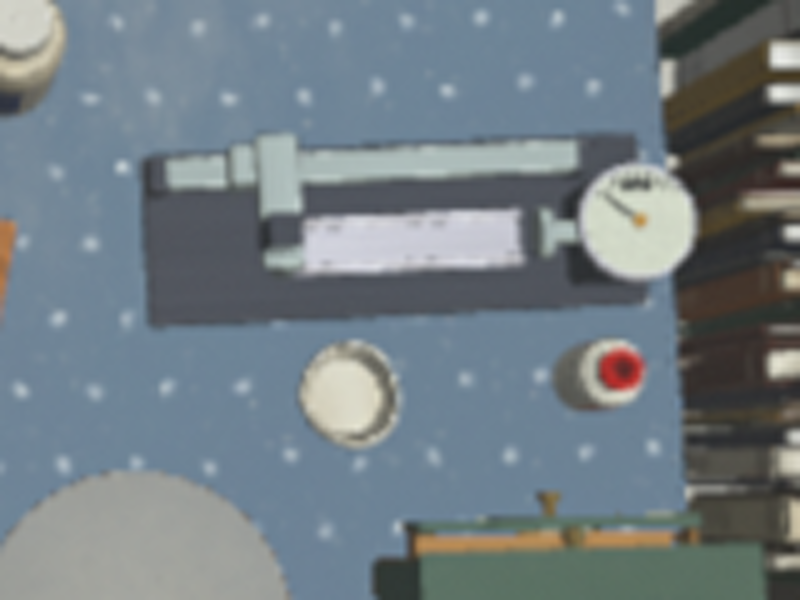

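View pics/s0c.png

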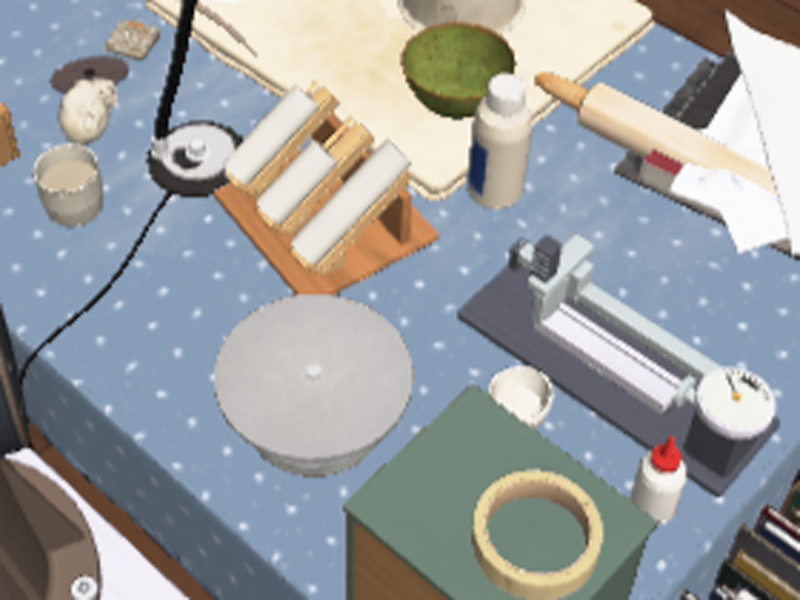

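The longest post is in the right-hand rail: in the top view it runs from about (323,218) to (316,262). The jaw stands at about 140 mm, too far shut for this post. Next I fit the rack and gauge poses.

```bash
cat > fit.py <<'E'
from h import *
a=ctrl.get_image('top');b=ctrl.get_image('side')
def c(p,s,o): return np.array(p,float)/s+np.array(o)-0.5+0.5/s
# base corners from top crop
R=[c(p,4,(140,170)) for p in [(537,137),(773,178),(733,390),(498,345)]]
G=[c(p,5,(330,170)) for p in [(143,157),(637,133),(648,300),(150,326)]]
for P,z in((R,.015),(G,.012)):
    W=np.array([onz(a,p,z) for p in P]); print(W.round(4).tolist())
    print('ctr',W.mean(0).round(4),'sides',[round(np.linalg.norm(W[i]-W[(i+1)%4]),4) for i in range(4)],
     'ang',[round(float(np.degrees(np.arctan2(*(W[j]-W[i])[[1,0]]))),2) for i,j in((1,0),(2,3),(3,0),(2,1))])
E
python3 fit.py
```

```text
[[0.6354, 0.1346, 0.015], [0.599, -0.0437, 0.015], [0.4394, -0.0087, 0.015], [0.4782, 0.167, 0.015]]
ctr [0.538  0.0623 0.015 ] sides [np.float64(0.182), np.float64(0.1634), np.float64(0.1798), np.float64(0.1605)] ang [78.46, 77.56, -11.62, -12.39]
[[0.6376, -0.1223, 0.012], [0.6441, -0.4249, 0.012], [0.5414, -0.4257, 0.012], [0.534, -0.1228, 0.012]]
ctr [ 0.5893 -0.2739  0.012 ] sides [np.float64(0.3026), np.float64(0.1027), np.float64(0.303), np.float64(0.1036)] ang [91.22, 91.39, 0.24, 0.45]
```

```bash
cat > fit2.py <<'E'
from h import *
from fit import a,b,c
from scipy.optimize import least_squares
gt=lambda p:c(p,5,(330,170)); rt=lambda p:c(p,4,(140,170)); sd=lambda p:c(p,800/280,(190,170))
def pose(v,X):
    X=np.array(X);C,S=np.cos(v[2]),np.sin(v[2]); return np.array([v[0]+C*X[0]-S*X[1],v[1]+S*X[0]+C*X[1],X[2]])
F=[(a,gt((638,222)),(0,-.145,.091)),(b,sd((735,403)),(0,-.145,.091)),
(a,gt((521,208)),(.017,-.089,.048)),(a,gt((524,265)),(-.017,-.089,.048)),
(a,gt((303,218)),(.017,.045,.048),'x'),(a,gt((304,273)),(-.017,.045,.048),'x')]
def res(v,F=F):
    r=[]
    for f in F:
        d=proj(f[0],pose(v,f[2]))-f[1]
        r+= [d[1]] if len(f)>3 else list(d)
    return np.array(r)
s=least_squares(res,[.57,-.25,.02]);print('gauge',s.x.round(4),np.degrees(s.x[2]),s.fun.round(1))
g=s.x
al=np.radians(35);u=np.array([np.cos(al),0,np.sin(al)])
low=lambda y:np.array([-.062,y,.052])
end=lambda y,L:low(y)+u*L
FR=[(a,rt((731,195)),end(-.065,.140)),(a,rt((630,244)),end(0,.086)),(a,rt((545,195)),end(.065,.112)),
 (a,rt((537,137)),(.0825,.0925,.012)),(a,rt((773,178)),(.0825,-.0925,.012)),(a,rt((733,390)),(-.0825,-.0925,.012)),(a,rt((498,345)),(-.0825,.0925,.012)),
 (b,sd((438,236)),(.0825,-.0925,.012))]
s=least_squares(lambda v:res(v,FR),[.538,.062,-.2]);print('rack',s.x.round(4),np.degrees(s.x[2]),s.fun.round(1))
r=s.x
print('long',pose(r,end(-.065,.07)).round(4),'railc',pose(g,(0,-.02,.0555)).round(4))
# overlay
for im,fn in((a,'t'),(b,'s')):
    P=im['pixels'][:,:,::-1].copy(); k=4; o=(140,160) if fn=='t' else (190,170)
    P=cv2.resize(P,None,fx=k,fy=k,interpolation=cv2.INTER_CUBIC)
    def line(A,B,col):
        q=[tuple(int(x) for x in (proj(im,X)+.5)*k) for X in(A,B)]; cv2.line(P,q[0],q[1],col,1,cv2.LINE_AA)
    for y,L in((-.065,.14),(0,.086),(.065,.112)):
        n=np.array([-u[2],0,u[0]])
        for e in (0,L):
            pts=[pose(r,end(y,e)+.018*(np.cos(t)*n+np.sin(t)*np.array([0,1,0]))) for t in np.linspace(0,2*np.pi,25)]
            for i in range(24): line(pts[i],pts[i+1],(0,0,255))
    def box(v,x0,x1,y0,y1,z,col):
        Q=[(x0,y0,z),(x1,y0,z),(x1,y1,z),(x0,y1,z)]
        for i in range(4): line(pose(v,Q[i]),pose(v,Q[(i+1)%4]),col)
    box(r,-.0825,.0825,-.0925,.0925,.012,(0,255,0)); box(g,-.017,.017,-.089,.059,.048,(0,0,255)); box(g,.039,.057,-.1,.1,.042,(0,255,0))
    pts=[pose(g,(.031*np.cos(t),-.145+.031*np.sin(t),.091)) for t in np.linspace(0,2*np.pi,25)]
    for i in range(24): line(pts[i],pts[i+1],(255,0,255))
    if fn=='t': P1=P[170*4:320*4,250*4:440*4]; P2=P[180*4:280*4,330*4:490*4]; cv2.imwrite('pics/ov_t1.png',P1); cv2.imwrite('pics/ov_t2.png',P2)
    else: cv2.imwrite('pics/ov_s.png',P[180*4:350*4,240*4:470*4][:600,:]); cv2.imwrite('pics/ov_s.png',cv2.resize(P[190*4:340*4,260*4:460*4],(800,600)))
E
python3 fit2.py
```

```text
[[0.6354, 0.1346, 0.015], [0.599, -0.0437, 0.015], [0.4394, -0.0087, 0.015], [0.4782, 0.167, 0.015]]
ctr [0.538  0.0623 0.015 ] sides [np.float64(0.182), np.float64(0.1634), np.float64(0.1798), np.float64(0.1605)] ang [78.46, 77.56, -11.62, -12.39]
[[0.6376, -0.1223, 0.012], [0.6441, -0.4249, 0.012], [0.5414, -0.4257, 0.012], [0.534, -0.1228, 0.012]]
ctr [ 0.5893 -0.2739  0.012 ] sides [np.float64(0.3026), np.float64(0.1027), np.float64(0.303), np.float64(0.1036)] ang [91.22, 91.39, 0.24, 0.45]
gauge [ 0.5766 -0.2557  0.0074] 0.42232725020159056 [ 0.7  0.4 -0.9 -1.9  0.7  0.2  0.8  0.1 -0.2  0.1]
rack [ 0.5365  0.0628 -0.2128] -12.19494600212831 [ 0.8 -0.9  0.6 -0.7  0.4 -0.6 -0.3 -0.2  0.4  0.6  0.5  1.  -1.1  1.
 -0.9 -1.2]
long [5.182e-01 3.000e-04 9.220e-02] railc [ 0.5768 -0.2757  0.0555]
```

View pics/ov_t1.png

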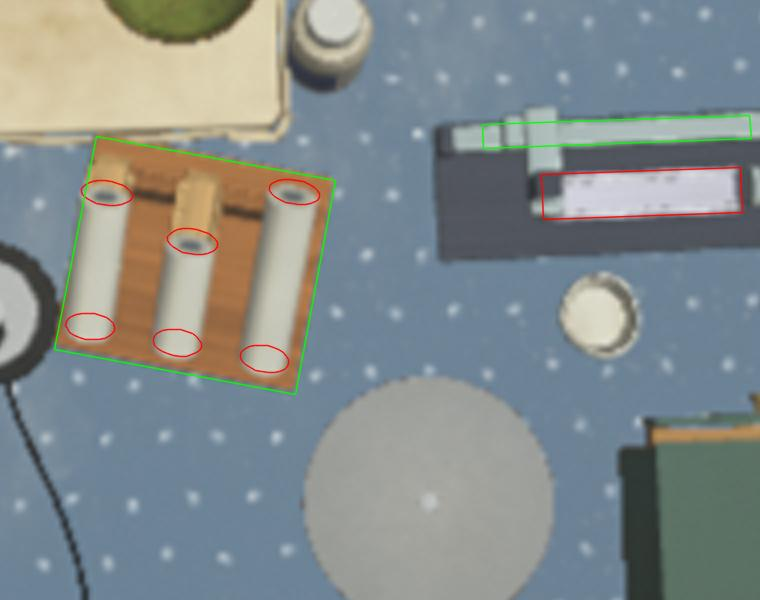

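View pics/ov_t2.png

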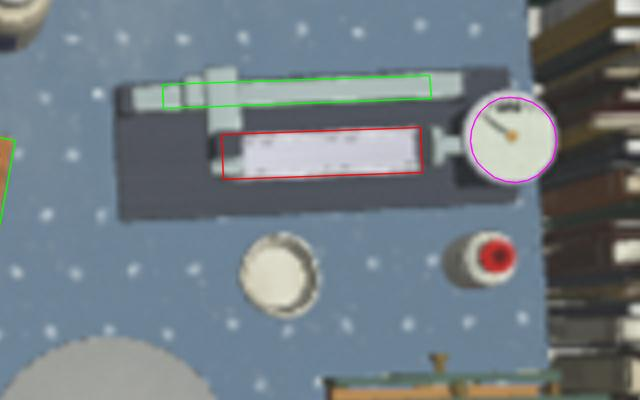

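View pics/ov_s.png

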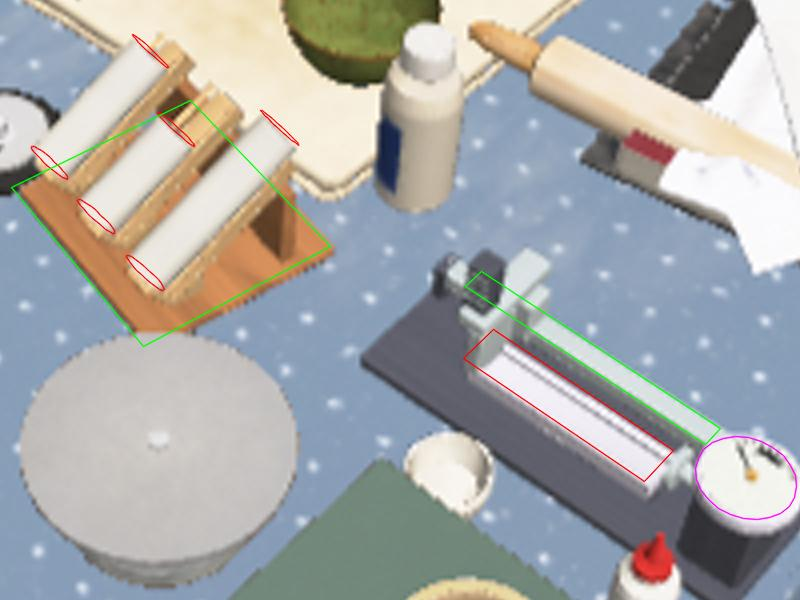

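```bash
python3 - <<'E' 2>&1 | tail -8
from fit2 import *
gi=lambda X:pose([0,0,-g[2]],np.array(X)-np.array([g[0],g[1],0]))
for p,z in (((282,232),.132),((302,232),.132),((262,232),.132)): 
    X=onz(a,gt(p),z);print('top',X.round(4),gi(X).round(4))
X=onz(a,(384.9,219.2),.1155);print('net',X.round(4),gi(X).round(4))
X=onz(a,gt((544,232)),.0555);print('anvil',X.round(4),gi(X).round(4))
im=b;P=im['pixels'][:,:,::-1];cv2.imwrite('pics/s0k.png',cv2.resize(P[235:325,350:470],(800,600),interpolation=cv2.INTER_CUBIC))
print(proj(b,(.5736,-.19,.132)))
E
```

```text
-0.9 -1.2]
long [5.182e-01 3.000e-04 9.220e-02] railc [ 0.5768 -0.2757  0.0555]
top [ 0.5736 -0.1874  0.132 ] [-0.0026  0.0684  0.132 ]
top [ 0.5733 -0.1986  0.132 ] [-0.003   0.0572  0.132 ]
top [ 0.5739 -0.1762  0.132 ] [-0.0022  0.0795  0.132 ]
net [ 0.5667 -0.1864  0.1155] [-0.0094  0.0695  0.1155]
anvil [ 0.5792 -0.3535  0.0555] [ 0.0018 -0.0978  0.0555]
[379.7503685  254.94432024]
```

View pics/s0k.png

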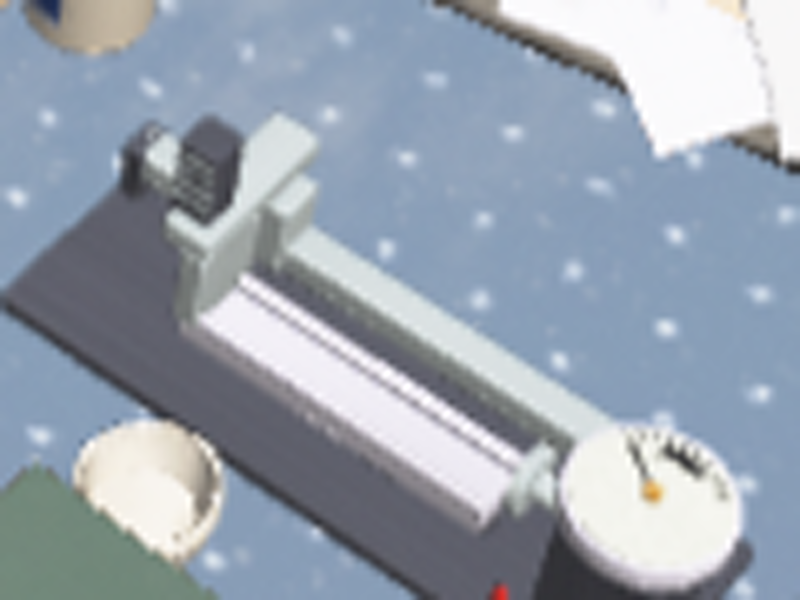

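Call:
{"fn": "servo_tool", "kwargs": {
  "plan": [
    {"linear": [0,0,-1],"rot": [0,0,-0.69]},
    {"linear": [0,0,-1],"rot": [0,0,-0.69]},
    {"linear": [0,0,-1],"rot": [0,0,-0.69]},
    {"linear": [0,0,-1],"rot": [0,0,-0.69]},
    {"linear": [0,0,-1],"rot": [0,0,-0.69]},
    {"linear": [0,0,-1],"rot": [0,0,-0.69]},
    {"linear": [0,0,-1],"rot": [0,0,-0.69]},
    {"linear": [0,0,-1],"rot": [0,0,-0.69]}
  ],
  "claw": 0.6,
  "force": 30
}}

```text
clock: 2.57
eef_pos: [0.2707, 0.5878, 0.4521]
tcp_rot: [-179.4, -0.3, -178.4]
contact_force: [0.8, 0.3, 0.1]
finger_gap: 0.051
```

Call:
{"fn": "servo_tool", "kwargs": {
  "plan": [
    {"linear": [-0.25,-0.97,0]},
    {"linear": [-0.25,-0.97,0]},
    {"linear": [-0.25,-0.97,0]},
    {"linear": [-0.25,-0.97,0]},
    {"linear": [-0.25,-0.97,0]},
    {"linear": [-0.25,-0.97,0]},
    {"linear": [-0.25,-0.97,0]},
    {"linear": [-0.25,-0.97,0]},
    {"linear": [-0.25,-0.97,0]},
    {"linear": [-0.25,-0.97,0]},
    {"linear": [-0.25,-0.97,0]},
    {"linear": [-0.25,-0.97,0]},
    {"linear": [-0.25,-0.97,0]},
    {"linear": [-0.25,-0.97,0]}
  ]
}}

```text
invalid input at $.plan[0]: expected keys linear, rot
```

Call:
{"fn": "servo_tool", "kwargs": {
  "plan": [
    {"linear": [-0.28,-0.95,0]},
    {"linear": [-0.28,-0.95,0]},
    {"linear": [-0.28,-0.95,0]},
    {"linear": [-0.28,-0.95,0]},
    {"linear": [-0.28,-0.95,0]},
    {"linear": [-0.28,-0.95,0]},
    {"linear": [-0.28,-0.95,0]},
    {"linear": [-0.28,-0.95,0]},
    {"linear": [-0.28,-0.95,0]},
    {"linear": [-0.28,-0.95,0]}
  ]
}}

```text
invalid input at $.plan[0]: expected keys linear, rot
```

Call:
{"fn": "servo_tool", "kwargs": {
  "plan": [
    {"linear": [-0.25,-0.97,0],"rot": [0,0,0]},
    {"linear": [-0.25,-0.97,0],"rot": [0,0,0]},
    {"linear": [-0.25,-0.97,0],"rot": [0,0,0]},
    {"linear": [-0.25,-0.97,0],"rot": [0,0,0]},
    {"linear": [-0.25,-0.97,0],"rot": [0,0,0]},
    {"linear": [-0.25,-0.97,0],"rot": [0,0,0]},
    {"linear": [-0.25,-0.97,0],"rot": [0,0,0]},
    {"linear": [-0.25,-0.97,0],"rot": [0,0,0]},
    {"linear": [-0.25,-0.97,0],"rot": [0,0,0]},
    {"linear": [-0.25,-0.97,0],"rot": [0,0,0]},
    {"linear": [-0.25,-0.97,0],"rot": [0,0,0]},
    {"linear": [-0.25,-0.97,0],"rot": [0,0,0]},
    {"linear": [-0.25,-0.97,0],"rot": [0,0,0]},
    {"linear": [-0.25,-0.97,0],"rot": [0,0,0]}
  ]
}}

```text
clock: 3.73
eef_pos: [0.3712, 0.242, 0.4601]
tcp_rot: [180.0, 0.1, -177.7]
contact_force: [1.5, 0.1, -0.6]
finger_gap: 0.0507
```

Call:
{"fn": "servo_tool", "kwargs": {
  "plan": [
    {"linear": [-0.45,-0.95,0],"rot": [0,0,0.4]},
    {"linear": [-0.45,-0.95,0],"rot": [0,0,0]},
    {"linear": [-0.45,-0.95,0],"rot": [0,0,0]},
    {"linear": [-0.45,-0.95,0],"rot": [0,0,0]},
    {"linear": [-0.45,-0.95,0],"rot": [0,0,0]},
    {"linear": [-0.45,-0.95,0],"rot": [0,0,0]},
    {"linear": [-0.45,-0.95,0],"rot": [0,0,0]},
    {"linear": [-0.45,-0.95,0],"rot": [0,0,0]},
    {"linear": [-0.45,-0.95,0],"rot": [0,0,0]},
    {"linear": [-0.45,-0.95,0],"rot": [0,0,0]},
    {"linear": [-0.45,-0.95,0.8],"rot": [0,0,0]},
    {"linear": [-0.45,-0.95,0.8],"rot": [0,0,0]},
    {"linear": [-0.45,-0.95,0.8],"rot": [0,0,0]},
    {"linear": [-0.45,-0.95,0.8],"rot": [0,0,0]},
    {"linear": [-0.45,-0.95,0.8],"rot": [0,0,0]},
    {"linear": [-0.45,-0.95,0.8],"rot": [0,0,0]},
    {"linear": [-0.3,-0.8,0.8],"rot": [0,0,0]},
    {"linear": [0,0,0.8],"rot": [0,0,0]}
  ]
}}

```text
clock: 5.23
eef_pos: [0.572, -0.1835, 0.3018]
tcp_rot: [-179.9, 1.1, -179.8]
contact_force: [-0.7, 1.4, -0.8]
finger_gap: 0.051
```

```bash
python3 - <<'E'
from h import *
a=snap('top','t1.png');b=snap('side','s1.png');s=ctrl.state();print(s['eef_pos'],s['tcp_rot'],s['q'])
T=s['eef_pos']
for d in((0,0,0),(0,0,-.019)): print(proj(a,T+d),proj(b,T+d))
p=proj(a,T).astype(int);q=proj(b,T).astype(int)
A=cv2.imread('pics/t1.png');B=cv2.imread('pics/s1.png')
c=lambda I,p:cv2.resize(I[p[1]-60:p[1]+60,p[0]-80:p[0]+80],(640,480),interpolation=cv2.INTER_CUBIC)
cv2.imwrite('pics/s1c.png',c(B,q)); cv2.imwrite('pics/t1c.png',c(A,p))
E
```

```text
[ 0.56934305 -0.18043998  0.29964431] [ 179.89067778    0.74467592 -179.80758917] [ -20.71029863   20.30400469   95.81900537    0.41199615   63.2209159
 -111.08694023]
[393.0180154  208.69418462] [382.55811579 208.1399252 ]
[391.81586649 209.8249733 ] [381.72889954 213.81944304]
```

View pics/s1c.png

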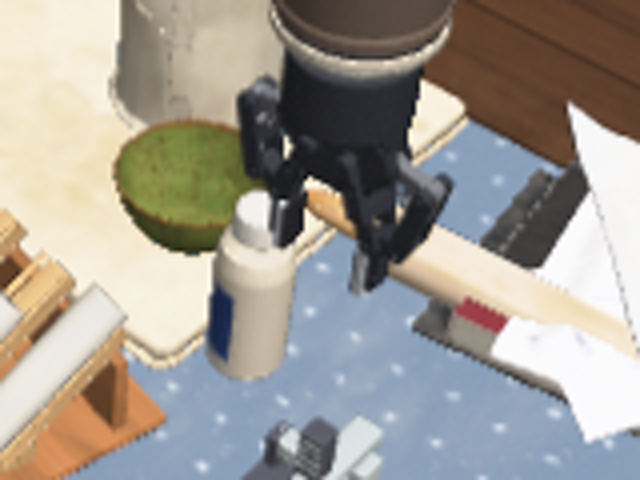

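View pics/t1c.png

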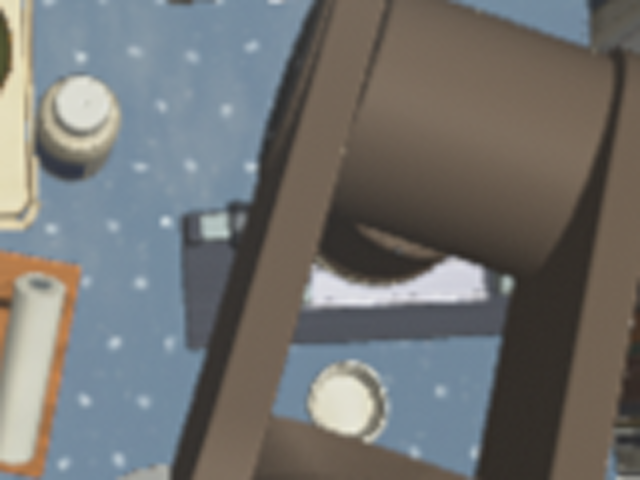

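Call:
{"fn": "servo_tool", "kwargs": {
  "plan": [
    {"linear": [-0.2,-0.26,0.9],"rot": [0,-0.16,0]},
    {"linear": [0,0,0.9],"rot": [0,0,0]},
    {"linear": [0,0,0.9],"rot": [0,0,0]},
    {"linear": [0,0,0.9],"rot": [0,0,0]},
    {"linear": [0,0,0.9],"rot": [0,0,0]},
    {"linear": [0,0,0.9],"rot": [0,0,0]},
    {"linear": [0,0,0.3],"rot": [0,0,0]},
    {"linear": [0,0,0.0],"rot": [0,0,0]}
  ]
}}

```text
clock: 6.0
eef_pos: [0.5826, -0.1836, 0.164]
tcp_rot: [-179.9, 2.1, -179.6]
contact_force: [-1.0, 0.2, 0.4]
finger_gap: 0.051
```

```bash
cat > look.py <<'E'
from h import *
import sys
n=sys.argv[1];x,y,w=map(int,sys.argv[2:5]); cam=sys.argv[5] if len(sys.argv)>5 else 'side'
b=snap(cam,n+'f.png');s=ctrl.state();print(s['clock'],s['eef_pos'].round(4),s['tcp_rot'].round(2),s['contact_force'].round(1),s['finger_gap'],s['q'].round(1))
I=cv2.imread('pics/'+n+'f.png');h=w*3//4
cv2.imwrite('pics/'+n+'.png',cv2.resize(I[y-h//2:y+h//2,x-w//2:x+w//2],(800,600),interpolation=cv2.INTER_CUBIC))
E
python3 look.py s2 385 265 120
```

```text
6.05 [ 0.5828 -0.1837  0.1648] [-179.93    2.16 -179.59] [-0.3  0.4 -0.3] 0.05125075620834018 [ -20.7   29.   103.1    1.    45.8 -111.8]
```

View pics/s2.png

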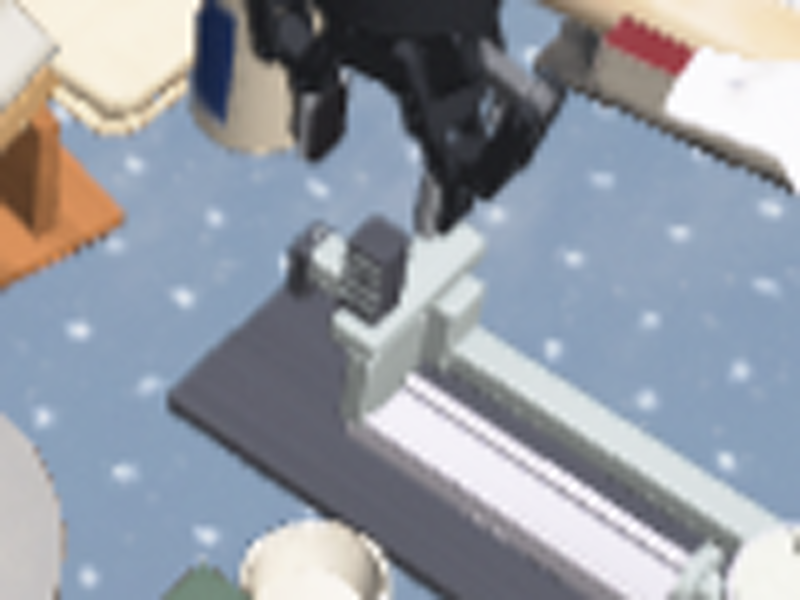

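Call:
{"fn": "servo_tool", "kwargs": {
  "plan": [
    {"linear": [0.3,-0.13,0],"rot": [0,0.47,0]},
    {"linear": [0,0,0.6],"rot": [0,0,0]},
    {"linear": [0,0,0.6],"rot": [0,0,0]},
    {"linear": [0,0,0.5],"rot": [0,0,0]},
    {"linear": [0,0,0],"rot": [0,0,0]}
  ]
}}

```text
clock: 6.47
eef_pos: [0.5796, -0.1876, 0.129]
tcp_rot: [-179.7, 0.5, -179.5]
contact_force: [-0.3, -0.1, -0.7]
finger_gap: 0.0507
```

```bash
python3 look.py s3 385 265 120
```

```text
6.5167 [ 0.58   -0.1877  0.1299] [-179.69    0.57 -179.52] [-0.8  0.9  0.3] 0.05094147231939698 [-2.070e+01  3.210e+01  1.035e+02 -1.000e-01  4.370e+01 -1.111e+02]
```

View pics/s3.png

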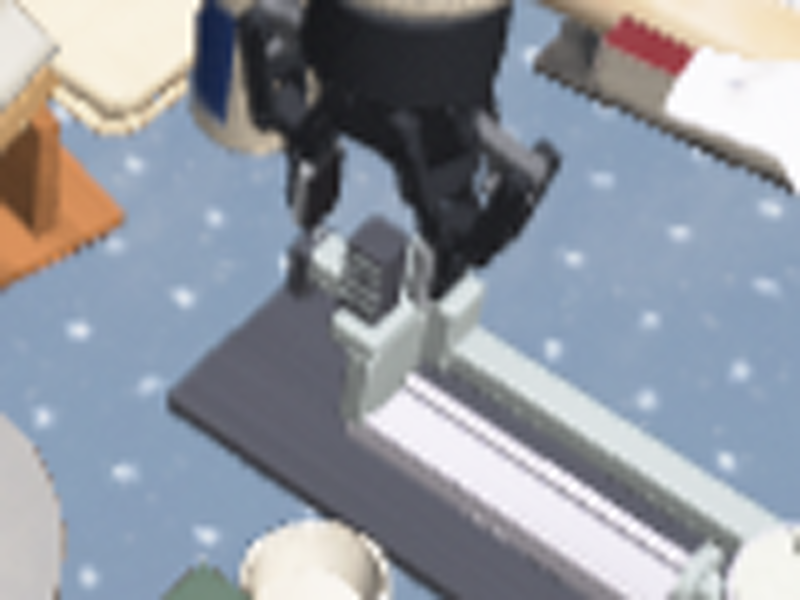

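Call:
{"fn": "servo_tool", "kwargs": {
  "plan": [
    {"linear": [0.25,0,0.4],"rot": [0,0,0]},
    {"linear": [0,0,0.3],"rot": [0,0,0]},
    {"linear": [0,0,0],"rot": [0,0,0]}
  ]
}}

```text
clock: 6.77
eef_pos: [0.5752, -0.1881, 0.1137]
tcp_rot: [-179.6, 0.7, -179.5]
contact_force: [-0.4, -0.0, -0.5]
finger_gap: 0.0513
```

Call:
{"fn": "servo_tool", "kwargs": {
  "plan": [
    {"linear": [0,0,0],"rot": [0,0,0]},
    {"linear": [0,0,0],"rot": [0,0,0]},
    {"linear": [0,0,0],"rot": [0,0,0]},
    {"linear": [0,0,0],"rot": [0,0,0]},
    {"linear": [0,0,0],"rot": [0,0,0]},
    {"linear": [0,0,0],"rot": [0,0,0]}
  ],
  "claw": 0,
  "force": 20
}}

```text
clock: 7.27
eef_pos: [0.5759, -0.1887, 0.1148]
tcp_rot: [-179.6, 0.7, -179.5]
contact_force: [0.4, -1.9, -5.6]
finger_gap: 0.0199
```

```bash
python3 look.py s4 385 265 120
```

```text
7.3167 [ 0.5758 -0.1887  0.1148] [-179.62    0.71 -179.51] [ 0.3 -1.2 -5.9] 0.019631548727196146 [-2.100e+01  3.300e+01  1.047e+02 -1.000e-01  4.150e+01 -1.113e+02]
```

View pics/s4.png

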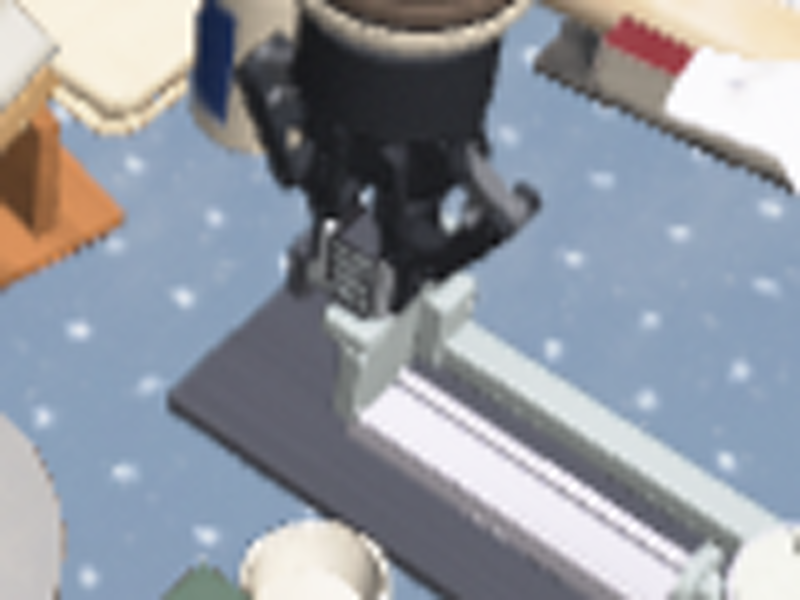

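Call:
{"fn": "servo_tool", "kwargs": {
  "plan": [
    {"linear": [0,0.3,0],"rot": [0,0,0]},
    {"linear": [0,0.3,0],"rot": [0,0,0]},
    {"linear": [0,0.3,0],"rot": [0,0,0]},
    {"linear": [0,0.3,0],"rot": [0,0,0]}
  ]
}}

```text
clock: 7.65
eef_pos: [0.5753, -0.1609, 0.1148]
tcp_rot: [-179.5, 0.7, -179.6]
contact_force: [-1.4, -7.3, -6.8]
finger_gap: 0.0194
```

Call:
{"fn": "servo_tool", "kwargs": {
  "plan": [
    {"linear": [0,0,0],"rot": [0,0,0]},
    {"linear": [0,0,0],"rot": [0,0,0]},
    {"linear": [0,0,0],"rot": [0,0,0]},
    {"linear": [0,0,0],"rot": [0,0,0]},
    {"linear": [0,0,-0.5],"rot": [0,0,0]},
    {"linear": [0,0,-1],"rot": [0,0,0]},
    {"linear": [0,0,-1],"rot": [0,0,0]},
    {"linear": [0,0,-1],"rot": [0,0,0]},
    {"linear": [0,0,-1],"rot": [0,0,0]},
    {"linear": [0,0,-1],"rot": [0,0,0]},
    {"linear": [0,0,-1],"rot": [0,0,0]}
  ],
  "claw": 0.6
}}

```text
clock: 8.57
eef_pos: [0.5715, -0.1595, 0.2806]
tcp_rot: [-179.6, 0.4, -179.6]
contact_force: [1.2, 0.1, 0.1]
finger_gap: 0.0509
```

Call:
{"fn": "servo_tool", "kwargs": {
  "plan": [
    {"linear": [0.6,0.85,-0.1],"rot": [0,0,0.35]},
    {"linear": [0.6,0.85,-0.1],"rot": [0,0,0.35]},
    {"linear": [0.6,0.85,-0.1],"rot": [0,0,0.35]},
    {"linear": [0.6,0.85,-0.1],"rot": [0,0,0.35]},
    {"linear": [0.6,0.85,-0.1],"rot": [0,0,0.35]},
    {"linear": [0.6,0.85,-0.1],"rot": [0,0,0.35]},
    {"linear": [0.6,0.85,-0.1],"rot": [0,0,0.35]},
    {"linear": [0.6,0.85,-0.1],"rot": [0,0,0.35]},
    {"linear": [0,0,0],"rot": [0,0,0]}
  ]
}}

```text
clock: 9.32
eef_pos: [0.4678, 0.0234, 0.3072]
tcp_rot: [-179.8, 1.4, 166.5]
contact_force: [0.6, -0.2, -0.5]
finger_gap: 0.0511
```

```bash
python3 look.py s5 330 245 280
```

```text
9.3667 [0.4688 0.0222 0.3072] [-179.73    1.47  166.64] [ 0.1 -0.7 -0.6] 0.051392682763666854 [ -0.6   8.6 111.   -0.7  59.  -76.8]
```

View pics/s5.png

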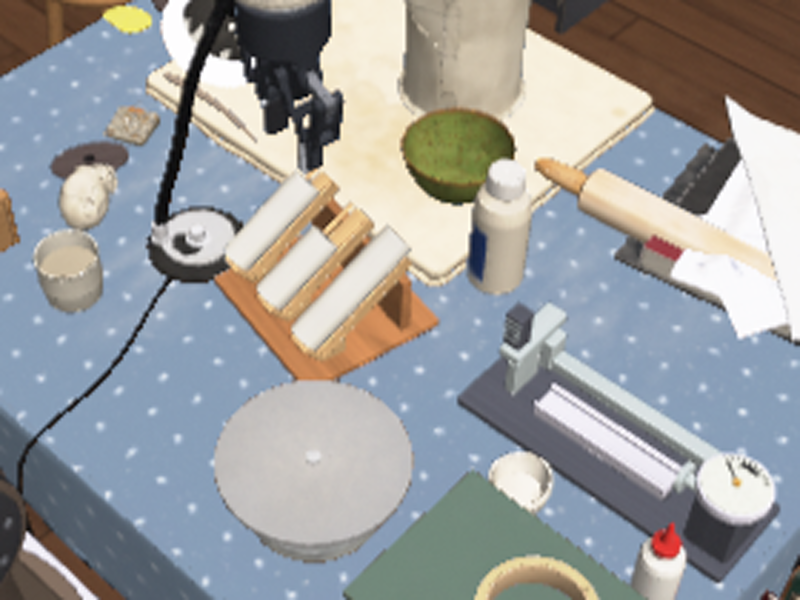

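Call:
{"fn": "servo_tool", "kwargs": {
  "plan": [
    {"linear": [0,0,0],"rot": [0,-0.9,0]},
    {"linear": [0,0,0],"rot": [0,-0.9,0]},
    {"linear": [0,0,0],"rot": [0,-0.9,0]},
    {"linear": [0,0,0],"rot": [0,-0.9,0]},
    {"linear": [0,0,0],"rot": [0,-0.9,0]},
    {"linear": [0,0,0],"rot": [0,-0.9,0]},
    {"linear": [0,0,0],"rot": [0,-0.9,0]},
    {"linear": [0,0,0],"rot": [0,-0.9,0]},
    {"linear": [0,0,0],"rot": [0,0,0]}
  ]
}}

```text
clock: 10.12
eef_pos: [0.4741, 0.0173, 0.3103]
tcp_rot: [-179.6, 35.0, 166.9]
contact_force: [-0.5, -0.3, -0.0]
finger_gap: 0.0509
```

```bash
cat > go.py <<'E'
import sys
from h import *
from scipy.spatial.transform import Rotation as Ro
def delta(p,rpy):
    s=ctrl.state();R=Ro.from_euler('xyz',s['tcp_rot'],degrees=True)
    d=R.inv().apply(np.array(p)-s['eef_pos']);w=(R.inv()*Ro.from_euler('xyz',rpy,degrees=True)).as_rotvec()
    print('pos',s['eef_pos'].round(4),'rpy',s['tcp_rot'].round(2),'q',s['q'].round(1),'F',s['contact_force'].round(1))
    print('lin units',(d/.025).round(2),'rot units',(w/.08).round(2))
if __name__=='__main__':
    v=list(map(float,sys.argv[1:7])); delta(v[:3],v[3:])
E
python3 go.py .451 .015 .19 180 35 167.8
```

```text
pos [0.4741 0.0173 0.3103] rpy [-179.65   35.01  166.93] q [  7.1  -3.2 133.8 -36.8  19.9 -38.1] F [-0.5 -0.3 -0. ]
lin units [ 3.48 -0.28  3.44] rot units [-0.19  0.   -0.16]
```

```bash
cat > kin.py <<'E'
import numpy as np
from scipy.optimize import least_squares
# q2,q3,q5, r,z (q4~0)
D=np.array([[27.514,91.462,61.026,.6500,.2503],[20.304,95.819,63.221,.5972,.2996],[29,103.1,45.8,.6111,.1648],[33,104.7,41.5,.6059,.1148],[8.6,111,59,.4693,.3072]])
S=lambda a:np.sin(np.radians(a));C=lambda a:np.cos(np.radians(a))
def fk(p,q2,q3):
    L1,L2,a,h,phi=p; return a+L1*S(q2)+L2*S(q2+q3+phi), h+L1*C(q2)+L2*C(q2+q3+phi)
# tilted: wrist = TCP - Lt*toolz ; h here includes -Lt
def res(p):
    r,z=fk(p[:5],D[:,0],D[:,1]); t=180-(D[:,0]+D[:,1]+D[:,2]); Lt=p[5]
    # tool direction angle sum
    s=D.sum(1)-D[:,3]-D[:,4]
    r=r+Lt*S(s); z=z+Lt*C(s)
    # tilted sample: wrist from TCP pose
    R35=np.radians(35.0);y=np.radians(166.93)
    tz=np.array([-np.sin(R35)*np.cos(y),-np.sin(R35)*np.sin(y),-np.cos(R35)])
    w=np.array([.4741,.0173,.3103])-Lt*tz
    rw,zw=fk(p[:5],-3.2,133.8)
    e=[np.hypot(*w[:2])-rw,w[2]-zw]
    return np.r_[r-D[:,3],z-D[:,4],e, .02*(p[:6]-P0)/np.array([1,1,1,1,90,1])]
P0=np.array([.6,.6,.1,.4,0,.3])
s=least_squares(res,P0);P=s.x;print(P.round(3),(s.fun[:12]*1e3).round(1))
def ik(tcp,tz):
    w=np.array(tcp)-P[5]*np.array(tz);f=lambda q:np.array(fk(P[:5],q[0],q[1]))-[np.hypot(*w[:2]),w[2]]
    q=least_squares(f,[10,120]).x; az=np.degrees(np.arctan2(w[1],w[0]))
    # q5: angle between forearm dir and tool
    a=np.radians(az);fs=q.sum(); fd=np.array([S(fs)*np.cos(a),S(fs)*np.sin(a),C(fs)])
    return az,q,np.degrees(np.arccos(fd@tz)),np.linalg.norm(f(q))
if __name__=='__main__':
  y=np.radians(-12.2)
  print(ik((.4741,.0173,.3103),(np.sin(.611)*np.cos(np.radians(-13.07)),np.sin(.611)*np.sin(np.radians(-13.07)),-np.cos(.611))))
  for t in (0,10,15,20,25,30,35):
    T=np.radians(t);tz=np.array([np.sin(T)*np.cos(y),np.sin(T)*np.sin(y),-np.cos(T)])
    C0=np.array([.518,.0,.0922]); n=np.array([-.561,.121,.819])
    print(t,ik(C0+.007*n,tz),ik(C0+.007*n+[0,0,.15],tz))
E
python3 kin.py
```

```text
[5.970e-01 4.470e-01 1.000e-03 3.190e-01 4.307e+00 3.530e-01] [-0.  -0.   0.  -0.1  0.2  0.   0.1  0.  -0.2 -0.1  0.  -0.1]
(np.float64(12.830921460081985), array([ -3.18304424, 133.81503946]), np.float64(22.328299285703906), np.float64(1.4102672741346653e-07))
0 (np.float64(0.09440192605671012), array([ 29.35326876, 116.72865087]), np.float64(33.91808036886798), np.float64(7.349084305169238e-07)) (np.float64(0.09440192605671012), array([ 16.84132564, 109.23262491]), np.float64(53.926049451229325), np.float64(4.374038258051632e-10))
10 (np.float64(1.7396382562104886), array([ 26.73407601, 124.47580011]), np.float64(19.223411578096812), np.float64(2.397611668755935e-07)) (np.float64(1.7396382562104886), array([ 12.42533707, 116.57017596]), np.float64(41.35036499145997), np.float64(3.752488416364725e-07))
15 (np.float64(2.7149576797131516), array([ 26.07781421, 128.331207  ]), np.float64(11.707065385860371), np.float64(3.812239631669743e-12)) (np.float64(2.7149576797131516), array([ 10.57531173, 120.30002978]), np.float64(34.79233450476373), np.float64(1.5283078576561658e-09))
20 (np.f
[... 386 characters left out ...]
7571006e-10)) (np.float64(5.020619564340608), array([  7.89055813, 127.83973206]), np.float64(21.4477954655155), np.float64(2.9039711493576237e-11))
30 (np.float64(6.3679512252378325), array([ 28.01805501, 139.6112301 ]), np.float64(18.65529550744283), np.float64(9.99777684276745e-09)) (np.float64(6.3679512252378325), array([  7.2222547 , 131.63105366]), np.float64(15.418375714229718), np.float64(1.0081682839477875e-09))
35 (np.float64(7.851633982868645), array([ 30.45776477, 143.18125085]), np.float64(29.09616252713403), np.float64(1.0999582421461735e-07)) (np.float64(7.851633982868645), array([  7.15130878, 135.42219098]), np.float64(12.047911501474857), np.float64(1.7291559770051094e-08))
```

```bash
cat > ik6.py <<'E'
import numpy as np
from scipy.spatial.transform import Rotation as Ro
from scipy.optimize import least_squares
import io,contextlib
with contextlib.redirect_stdout(io.StringIO()):
    import kin
P=kin.P
def fkR(q,s4=1,s6=1):
    return Ro.from_euler('ZYZYZ',[q[0],q[1]+q[2],s4*q[3],q[4],s6*q[5]],degrees=True)
def fk(q,s4=-1,s6=-1,c=90.):
    R=fkR(q,s4,s6)*Ro.from_euler('z',c,degrees=True)
    r,z=kin.fk(P[:5],q[1],q[2]);a=np.radians(q[0])
    return np.array([r*np.cos(a),r*np.sin(a),z])+P[5]*R.as_matrix()[:,2],R
def ik(p,rpy,q0):
    Rt=Ro.from_euler('xyz',rpy,degrees=True)
    def f(q):
        x,R=fk(q,*SG);return np.r_[(x-p)*10,(R.inv()*Rt).as_rotvec()]
    s=least_squares(f,q0);return s.x,np.linalg.norm(s.fun)
# find signs
S=[([62.589,27.514,91.462,0,61.026,-2.67],[-180,0,155.26]),([7.1,-3.2,133.8,-36.8,19.9,-38.1],[-179.65,35.01,166.93]),([-20.7,29,103.1,1,45.8,-111.8],[-179.93,2.16,-179.59])]
best=None
for s4 in(1,-1):
  for s6 in(1,-1):
    for c in(0,90,180,270):
      e=sum((fk(q,s4,s6,c)[1].inv()*Ro.from_euler('xyz',r,degrees=True)).magnitude() for q,r in S)
      if best is None or e<best[0]: best=(e,(s4,s6,c))
SG=best[1]
if __name__=='__main__':
    print(best)
    C0=np.array([.518,0,.0922]); n=np.array([-.561,.121,.819]); G=C0+.007*n
    q=np.array([0,10,115,0,50,100.])
    for lab,p,r in [('hov',G+[0,0,.15],(180,0,-12.2)),('tilt10 hov',G+[0,0,.15],(180,-10,-12.2)),('tilt10 grasp',G,(180,-10,-12.2)),('lift',G+[0,0,.2],(180,-10,-12.2)),('level',G+[0,0,.2],(180,25,-12.2)),('turn',(.5,-.15,.3),(180,25,-50)),('over g',(.5768,-.2757,.2),(180,25,-88.8)),('place',(.5768,-.2757,.0625),(180,25,-88.8)),
      ('rel tilt10 at yaw-88.8 place',(.5768,-.2757,.0625),(180,10,-88.8))]:
        q,e=ik(p,r,q);print(lab,q.round(1),round(e,5))
    q=np.array([0,10,115,0,50,-80.])
    for lab,p,r in [('hov',G+[0,0,.15],(180,0,167.8)),('grasp10',G,(180,10,167.8)),('lift',G+[0,0,.2],(180,10,167.8)),('level',G+[0,0,.2],(180,-25,167.8)),('over',(.5768,-.2757,.2),(180,-25,91.2)),('place',(.5768,-.2757,.0625),(180,-25,91.2))]:
        q,e=ik(p,r,q);print(lab,q.round(1),round(e,5))
    for q0 in ([8,30,143,170,29,130],[8,30,143,170,29,-50],[8,30,143,190,29,-50]):
        q,e=ik(G,(180,35,167.8),np.array(q0,float));print('flip',q.round(1),round(e,5))
E
python3 ik6.py
```

```text
Traceback (most recent call last):
  File "ik6.py", line 25, in <module>
    e=sum((fk(q,s4,s6,c)[1].inv()*Ro.from_euler('xyz',r,degrees=True)).magnitude() for q,r in S)
  File "ik6.py", line 25, in <genexpr>
    e=sum((fk(q,s4,s6,c)[1].inv()*Ro.from_euler('xyz',r,degrees=True)).magnitude() for q,r in S)
           ~~^^^^^^^^^^^
  File "ik6.py", line 11, in fk
    R=fkR(q,s4,s6)*Ro.from_euler('z',c,degrees=True)
      ~~~^^^^^^^^^
  File "ik6.py", line 9, in fkR
    return Ro.from_euler('ZYZYZ',[q[0],q[1]+q[2],s4*q[3],q[4],s6*q[5]],degrees=True)
           ~~~~~~~~~~~~~^^^^^^^^^^^^^^^^^^^^^^^^^^^^^^^^^^^^^^^^^^^^^^^^^^^^^^^^^^^^
  File "scipy/spatial/transform/_rotation.pyx", line 1413, in scipy.spatial.transform._rotation.Rotation.from_euler
ValueError: Expected axis specification to be a non-empty string of upto 3 characters, got ZYZYZ
```

```bash
sed -i "s/return Ro.from_euler('ZYZYZ'.*/return Ro.from_euler('ZYZ',[q[0],q[1]+q[2],s4*q[3]],degrees=True)*Ro.from_euler('YZ',[q[4],s6*q[5]],degrees=True)/" ik6.py; python3 ik6.py
```

```text
(0.001643751551549073, (1, 1, 90))
hov [1.000e-01 1.680e+01 1.092e+02 0.000e+00 5.390e+01 1.023e+02] 0.0
tilt10 hov [  1.7  12.4 116.6  -3.6  41.4 106.5] 0.0
tilt10 grasp [  1.7  26.7 124.5  -7.3  19.2 110.6] 0.0
lift [  1.7   8.9 112.9  -3.2  48.5 105.9] 0.0
level [-2.7 27.6 89.1  4.  88.  98.5] 0.0
turn [-23.9  26.8  90.2  10.7  85.8 113.1] 0.0
over g [-36.2  37.6  85.7  20.5  73.6 133.8] 0.0
place [-36.2  46.8  89.6  22.5  61.4 128.6] 0.0
rel tilt10 at yaw-88.8 place [-30.2  41.7  96.6  11.6  47.6 140.3] 0.0
hov [ 1.000e-01  1.680e+01  1.092e+02 -0.000e+00  5.390e+01 -7.770e+01] 0.0
grasp10 [  1.7  26.7 124.5  -7.3  19.2 -69.4] 0.0
lift [  1.7   8.9 112.9  -3.2  48.5 -74.1] 0.0
level [ -2.7  27.6  89.1   4.   88.  -81.5] 0.0
over [-36.2  37.6  85.7  20.5  73.6 -46.2] 0.0
place [-36.2  46.8  89.6  22.5  61.4 -51.4] 0.0
flip [  7.9  30.5 143.2 203.9  29.1  85.5] 0.0
flip [  7.9  30.5 143.2 203.9  29.1  85.5] 0.0
flip [  7.9  30.5 143.2 203.9  29.1  85.5] 0.0
```

Call:
{"fn": "servo_tool", "kwargs": {
  "plan": [
    {"linear": [0,0,0],"rot": [0,0.9,0]},
    {"linear": [0,0,0],"rot": [0,0.9,0]},
    {"linear": [0,0,0],"rot": [0,0.9,0]},
    {"linear": [0,0,0],"rot": [0,0.9,0]},
    {"linear": [0,0,0],"rot": [0,0.9,0]},
    {"linear": [0,0,0],"rot": [0,0.9,0]},
    {"linear": [0,0,0],"rot": [0,0,1]},
    {"linear": [0,0,0],"rot": [0,0,1]},
    {"linear": [0,0,0],"rot": [0,0,1]},
    {"linear": [0,0,0],"rot": [0,0,1]},
    {"linear": [0,0,0],"rot": [0,0,1]},
    {"linear": [0,0,0],"rot": [0,0,1]},
    {"linear": [0,0,0],"rot": [0,0,1]},
    {"linear": [0,0,0],"rot": [0,0,1]},
    {"linear": [0,0,0],"rot": [0,0,1]},
    {"linear": [0,0,0],"rot": [0,0,1]},
    {"linear": [0,0,0],"rot": [0,0,1]},
    {"linear": [0,0,0],"rot": [0,0,1]},
    {"linear": [0,0,0],"rot": [0,0,1]},
    {"linear": [0,0,0],"rot": [0,0,1]}
  ]
}}

```text
clock: 11.78
eef_pos: [0.4922, 0.0362, 0.3217]
tcp_rot: [170.5, -1.0, 103.4]
contact_force: [-0.7, 1.0, -0.6]
finger_gap: 0.0514
```

Call:
{"fn": "servo_tool", "kwargs": {
  "plan": [
    {"linear": [0,0,0],"rot": [0,0,1]},
    {"linear": [0,0,0],"rot": [0,0,1]},
    {"linear": [0,0,0],"rot": [0,0,1]},
    {"linear": [0,0,0],"rot": [0,0,1]},
    {"linear": [0,0,0],"rot": [0,0,1]},
    {"linear": [0,0,0],"rot": [0,0,1]},
    {"linear": [0,0,0],"rot": [0,0,1]},
    {"linear": [0,0,0],"rot": [0,0,1]},
    {"linear": [0,0,0],"rot": [0,0,1]},
    {"linear": [0,0,0],"rot": [0,0,1]},
    {"linear": [0,0,0],"rot": [0,0,1]},
    {"linear": [0,0,0],"rot": [0,0,1]},
    {"linear": [0,0,0],"rot": [0,0,1]},
    {"linear": [0,0,0],"rot": [0,0,1]},
    {"linear": [0,0,0],"rot": [0,0,1]},
    {"linear": [0,0,0],"rot": [0,0,1]},
    {"linear": [0,0,0],"rot": [0,0,1]},
    {"linear": [0,0,0],"rot": [0,0,1]},
    {"linear": [0,0,0],"rot": [0,0,1]},
    {"linear": [0,0,0],"rot": [0,0,1]}
  ]
}}

```text
clock: 13.45
eef_pos: [0.5172, 0.0571, 0.3387]
tcp_rot: [-172.2, -11.3, 10.4]
contact_force: [0.3, 0.3, -0.9]
finger_gap: 0.0512
```

```bash
python3 go.py .515 .001 .20 180 -10 -12.2
```

```text
pos [0.5172 0.0571 0.3387] rpy [-172.22  -11.28   10.36] q [ -4.1   7.2 109.4  12.6  55.   68.3] F [ 0.3  0.3 -0.9]
lin units [-1.57  2.9   5.  ] rot units [-2.59  0.05  4.85]
```

Call:
{"fn": "servo_tool", "kwargs": {
  "plan": [
    {"linear": [-0.25,0.5,0.3],"rot": [-0.4,0,0.8]},
    {"linear": [-0.25,0.5,0.3],"rot": [-0.4,0,0.8]},
    {"linear": [-0.25,0.5,0.3],"rot": [-0.4,0,0.8]},
    {"linear": [-0.25,0.5,0.3],"rot": [-0.4,0,0.8]},
    {"linear": [-0.25,0.5,0.3],"rot": [-0.4,0,0.8]},
    {"linear": [-0.25,0.5,0.3],"rot": [-0.4,0,0.8]},
    {"linear": [0,0,0],"rot": [0,0,0]}
  ]
}}

```text
clock: 14.03
eef_pos: [0.4995, -0.01, 0.2841]
tcp_rot: [-177.6, -9.6, -12.2]
contact_force: [-0.4, 0.6, 0.3]
finger_gap: 0.0514
```

```bash
python3 go.py .515 .001 .20 180 -10 -12.2
```

```text
pos [ 0.4995 -0.01    0.2841] rpy [-177.56   -9.6   -12.24] q [ -5.6   8.5 115.6   1.8  46.1  95.3] F [-0.4  0.6  0.3]
lin units [-0.06 -0.42  3.42] rot units [-0.53  0.09 -0.01]
```

Call:
{"fn": "servo_tool", "kwargs": {
  "plan": [
    {"linear": [0,-0.4,0.7],"rot": [-0.5,0.1,0]},
    {"linear": [0,0,0.8],"rot": [0,0,0]},
    {"linear": [0,0,0.8],"rot": [0,0,0]},
    {"linear": [0,0,0.8],"rot": [0,0,0]},
    {"linear": [0,0,0],"rot": [0,0,0]}
  ]
}}

```text
clock: 14.45
eef_pos: [0.5227, 0.0018, 0.2101]
tcp_rot: [-179.0, -10.2, -11.4]
contact_force: [-1.9, 0.6, -1.2]
finger_gap: 0.0513
```

```bash
python3 go.py .515 .001 .1565 180 -10 -12.2; python3 look.py s6 310 230 160
```

```text
pos [0.5227 0.0018 0.2101] rpy [-178.99  -10.18  -11.38] q [ -2.8  16.  118.4  -0.9  35.4  99.2] F [-1.9  0.6 -1.2]
lin units [-0.67  0.13  2.06] rot units [-0.25 -0.04  0.18]
14.5 [0.5232 0.0016 0.2117] [-178.98  -10.25  -11.41] [0.9 0.2 0.5] 0.051191748098843255 [ -2.8  15.8 118.3  -0.9  35.6  99.2]
```

View pics/s6.png

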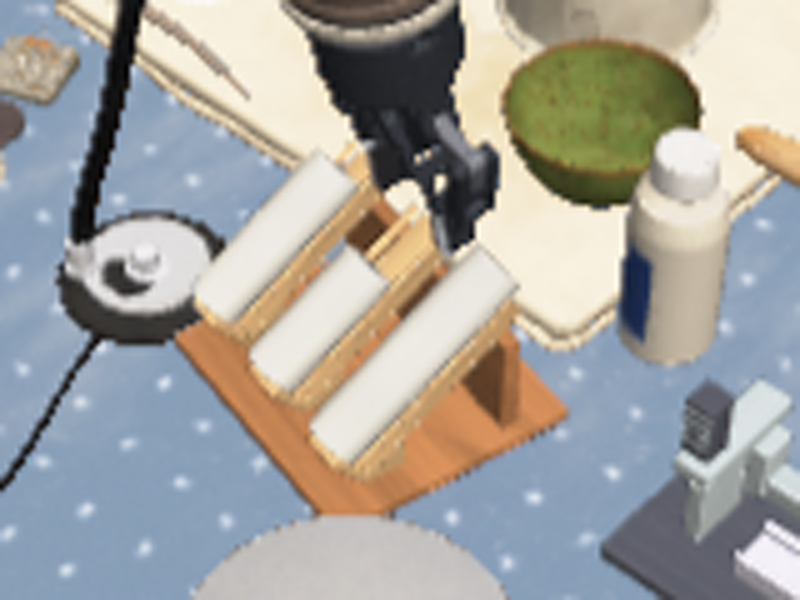

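Call:
{"fn": "servo_tool", "kwargs": {
  "plan": [
    {"linear": [-0.4,0.1,0.8],"rot": [-0.25,0,0.2]},
    {"linear": [-0.3,0,0.8],"rot": [0,0,0]},
    {"linear": [-0.15,0,0.5],"rot": [0,0,0]},
    {"linear": [0,0,0],"rot": [0,0,0]}
  ]
}}

```text
clock: 14.83
eef_pos: [0.5167, 0.0024, 0.1607]
tcp_rot: [-179.7, -10.6, -12.1]
contact_force: [-1.0, 0.9, -0.1]
finger_gap: 0.0519
```

```bash
python3 go.py .5154 .001 .0963 180 -10 -12.2; python3 look.py s7 310 230 120
```

```text
pos [0.5167 0.0024 0.1607] rpy [-179.66  -10.55  -12.11] q [ -2.1  20.  122.   -3.2  27.5 102.7] F [-1.   0.9 -0.1]
lin units [-0.51  0.08  2.53] rot units [-0.08 -0.12  0.02]
14.8833 [0.5175 0.0023 0.1619] [-179.64  -10.64  -12.12] [ 0.7 -0.4  0.2] 0.05188251634269471 [ -2.1  20.  121.9  -3.2  27.6 102.7]
```

View pics/s7.png

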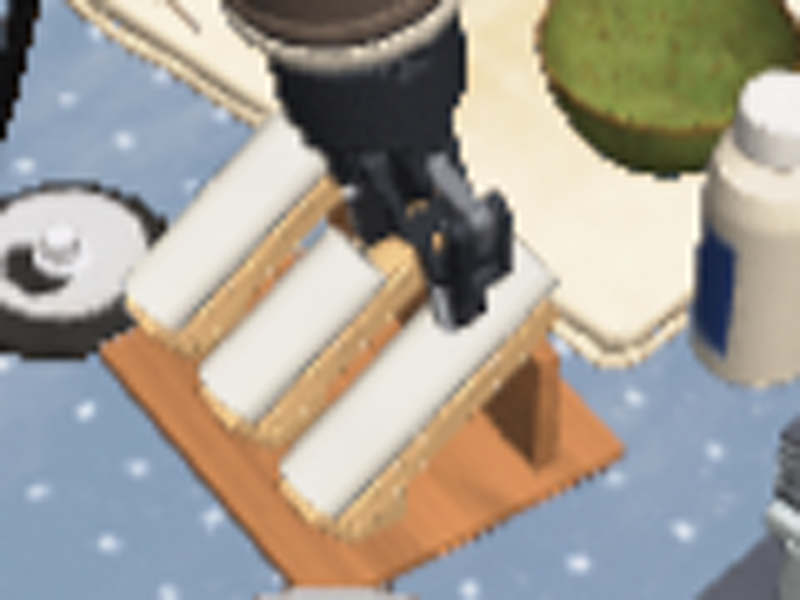

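Call:
{"fn": "servo_tool", "kwargs": {
  "plan": [
    {"linear": [-0.3,0.05,0.6],"rot": [-0.08,-0.12,0]},
    {"linear": [-0.2,0,0.5],"rot": [0,0,0]},
    {"linear": [-0.15,0,0.4],"rot": [0,0,0]},
    {"linear": [0,0,0],"rot": [0,0,0]}
  ]
}}

```text
clock: 15.22
eef_pos: [0.5142, 0.0028, 0.1285]
tcp_rot: [-179.8, -10.6, -12.0]
contact_force: [-0.5, 0.1, -0.7]
finger_gap: 0.0515
```

```bash
python3 go.py .5154 .001 .0963 180 -10 -12.2; python3 look.py s8 310 230 120;python3 look.py t8 312 235 80 top
```

```text
pos [0.5142 0.0028 0.1285] rpy [-179.82  -10.58  -12.01] q [ -1.9  23.2 123.8  -4.4  22.6 103.9] F [-0.5  0.1 -0.7]
lin units [-0.18  0.06  1.28] rot units [-0.05 -0.13  0.04]
15.2667 [0.515  0.0027 0.1295] [-179.81  -10.67  -12.02] [1.2 0.1 0.1] 0.0514547207036505 [ -1.9  23.1 123.8  -4.3  22.6 103.9]
15.3167 [0.5153 0.0027 0.1298] [-179.81  -10.71  -12.03] [-0.5  0.8 -0.1] 0.050917199420322044 [ -1.9  23.1 123.7  -4.4  22.6 104. ]
```

View pics/s8.png

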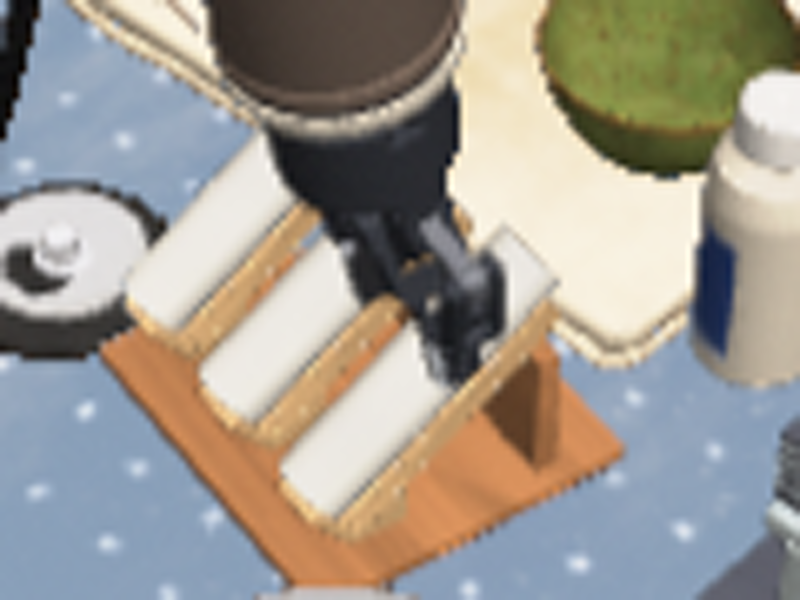

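View pics/t8.png

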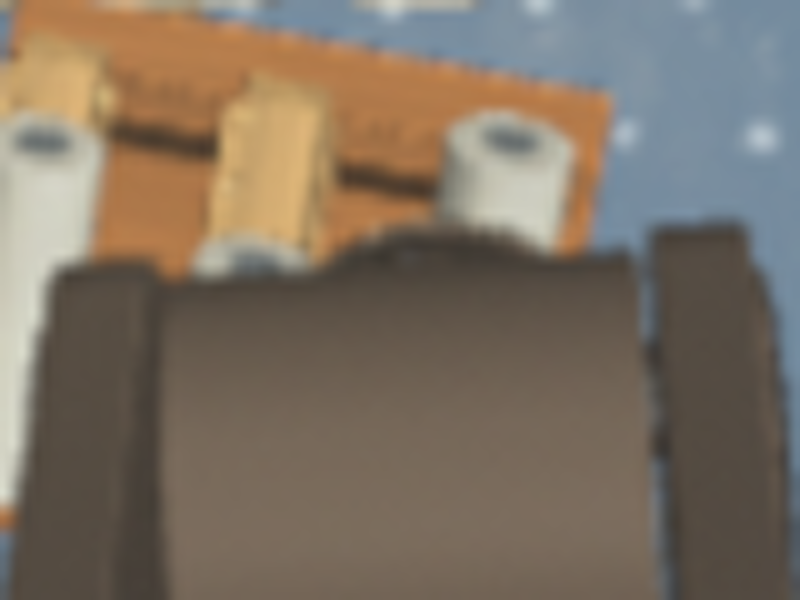

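Call:
{"fn": "servo_tool", "kwargs": {
  "plan": [
    {"linear": [-0.2,0.05,0.4],"rot": [0,-0.1,0]},
    {"linear": [-0.05,0,0.4],"rot": [0,0,0]},
    {"linear": [0,0,0],"rot": [0,0,0]}
  ]
}}

```text
clock: 15.57
eef_pos: [0.5153, 0.0018, 0.111]
tcp_rot: [-179.7, -10.5, -12.0]
contact_force: [-0.5, 0.4, -0.5]
finger_gap: 0.0513
```

```bash
python3 go.py .5154 .001 .0963 180 -10 -12.2; python3 look.py s9 310 230 120
```

```text
pos [0.5153 0.0018 0.111 ] rpy [-179.73  -10.55  -12.02] q [ -2.1  25.2 124.4  -4.5  20.  104. ] F [-0.5  0.4 -0.5]
lin units [-0.1   0.03  0.58] rot units [-0.07 -0.12  0.04]
15.6167 [0.5153 0.0018 0.1115] [-179.74  -10.54  -12.01] [0.3 0.1 0.8] 0.05142860183958314 [ -2.1  25.1 124.4  -4.5  20.1 103.9]
```

View pics/s9.png

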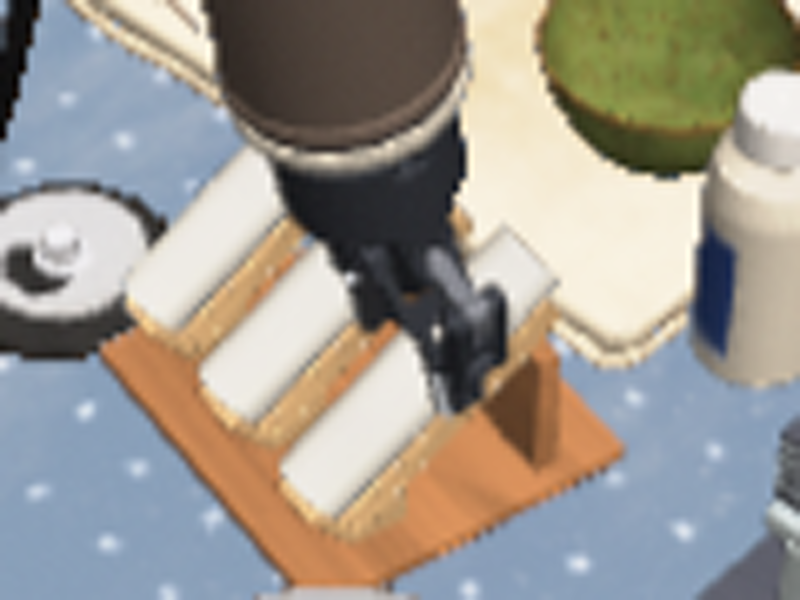

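Call:
{"fn": "servo_tool", "kwargs": {
  "plan": [
    {"linear": [-0.1,0.05,0.4],"rot": [0,-0.1,0]},
    {"linear": [0,0,0.3],"rot": [0,0,0]},
    {"linear": [0,0,0],"rot": [0,0,0]},
    {"linear": [0,0,0],"rot": [0,0,0]}
  ]
}}

```text
clock: 15.95
eef_pos: [0.516, 0.0003, 0.0919]
tcp_rot: [-179.7, -10.0, -12.0]
contact_force: [0.5, 0.5, 0.2]
finger_gap: 0.0513
```

Call:
{"fn": "servo_tool", "kwargs": {
  "plan": [
    {"linear": [0,0,0],"rot": [0,0,0]},
    {"linear": [0,0,0],"rot": [0,0,0]},
    {"linear": [0,0,0],"rot": [0,0,0]},
    {"linear": [0,0,0],"rot": [0,0,0]}
  ],
  "claw": 0,
  "force": 40
}}

```text
clock: 16.28
eef_pos: [0.5155, -0.0006, 0.092]
tcp_rot: [-179.8, -10.0, -12.0]
contact_force: [-0.7, -1.0, -2.6]
finger_gap: 0.035
```

```bash
python3 go.py .5154 .001 .0963 180 -10 -12.2; python3 look.py s10 310 230 120
```

```text
pos [ 0.5155 -0.0006  0.092 ] rpy [-179.8    -9.95  -12.  ] q [ -2.4  27.4 124.6  -4.6  18.2 103.8] F [-0.7 -1.  -2.6]
lin units [ 0.01 -0.06 -0.17] rot units [-0.05  0.01  0.04]
16.3333 [ 0.5154 -0.0006  0.092 ] [-179.8    -9.95  -12.  ] [-0.3  0.3 -2.3] 0.03464118675260116 [ -2.4  27.4 124.6  -4.6  18.2 103.8]
```

View pics/s10.png

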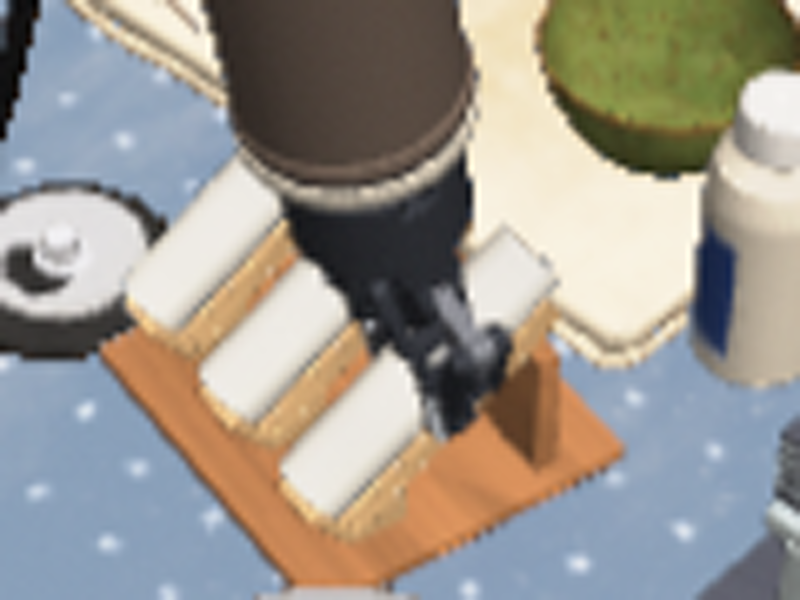

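Call:
{"fn": "servo_tool", "kwargs": {
  "plan": [
    {"linear": [0.07,0,-0.4],"rot": [0,0,0]},
    {"linear": [0.1,0,-0.6],"rot": [0,0,0]},
    {"linear": [0.15,0,-0.8],"rot": [0,0,0]},
    {"linear": [0.17,0,-0.98],"rot": [0,0,0]},
    {"linear": [0.17,0,-0.98],"rot": [0,0,0]},
    {"linear": [0.17,0,-0.98],"rot": [0,0,0]},
    {"linear": [0.17,0,-0.98],"rot": [0,0,0]},
    {"linear": [0.17,0,-0.98],"rot": [0,0,0]},
    {"linear": [0.17,0,-0.98],"rot": [0,0,0]},
    {"linear": [0,0,0],"rot": [0,0,0]}
  ]
}}

```text
clock: 17.17
eef_pos: [0.5124, -0.0, 0.2946]
tcp_rot: [-179.8, -9.6, -11.9]
contact_force: [1.8, 0.2, -0.1]
finger_gap: 0.0348
```

```bash
python3 go.py .52 -.08 .28 180 25 -12; python3 look.py s11 310 220 160
```

```text
pos [ 0.5124 -0.      0.2946] rpy [-179.8    -9.6   -11.92] q [ -2.4   9.1 113.1  -1.8  48.3 100.6] F [ 1.8  0.2 -0.1]
lin units [0.85 3.07 0.73] rot units [-0.04 -7.55  0.03]
17.2167 [ 0.5116 -0.      0.2926] [-179.81   -9.49  -11.92] [ 0.6  0.5 -2.4] 0.03506884623958449 [ -2.4   9.2 113.2  -1.8  48.1 100.6]
```

View pics/s11.png

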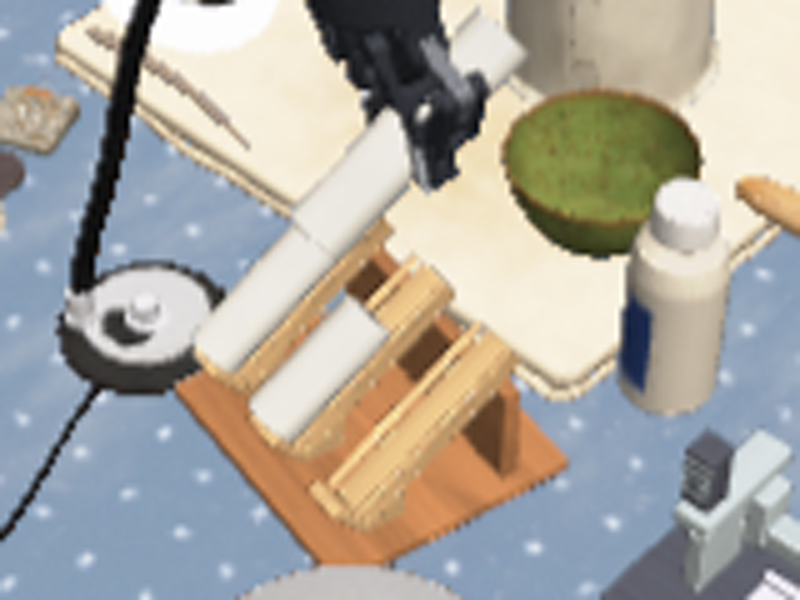

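```bash
python3 - <<'E'
from ik6 import *
q=np.array([-2.4,9.1,113.1,-1.8,48.3,100.6])
for p,r in [((.515,-.05,.29),(180,8,-12)),((.52,-.1,.29),(180,25,-12)),((.52,-.1,.29),(180,25,20)),((.52,-.1,.29),(180,25,50)),((.52,-.1,.29),(180,25,70)),((.52,-.1,.29),(180,25,91)),((.577,-.275,.2),(180,25,91)),((.577,-.275,.057),(180,25,91))]:
    q,e=ik(p,r,q);print(p,r,q.round(1),round(e,5))
E
```

```text
(0.515, -0.05, 0.29) (180, 8, -12) [ -6.1  18.7 100.2   0.9  69.   95.5] 0.0
(0.52, -0.1, 0.29) (180, 25, -12) [-11.1  29.5  87.    0.4  88.5  90.8] 0.0
(0.52, -0.1, 0.29) (180, 25, 20) [ -4.2  28.1  89.4 -10.   85.6  68.6] 0.0
(0.52, -0.1, 0.29) (180, 25, 50) [  1.3  24.4  95.7 -19.   77.7  48.3] 0.0
(0.52, -0.1, 0.29) (180, 25, 70) [  4.   20.9 101.4 -24.2  70.2  34.9] 0.0
(0.52, -0.1, 0.29) (180, 25, 91) [  5.4  16.7 108.  -28.9  60.8  19.9] 0.0
(0.577, -0.275, 0.2) (180, 25, 91) [-12.4  28.1 104.4 -34.3  46.8  10.3] 0.0
(0.577, -0.275, 0.057) (180, 25, 91) [-12.4  40.2 108.6 -46.8  34.4  26.6] 0.0
```

Call:
{"fn": "servo_tool", "kwargs": {
  "plan": [
    {"linear": [0,0.5,0],"rot": [0,-0.9,0]},
    {"linear": [0,0.5,0],"rot": [0,-0.9,0]},
    {"linear": [0,0.5,0],"rot": [0,-0.9,0]},
    {"linear": [0,0.5,0],"rot": [0,-0.9,0]},
    {"linear": [0,0.5,0],"rot": [0,-0.9,0]},
    {"linear": [0,0.5,0],"rot": [0,-0.9,0]},
    {"linear": [0,0.5,0],"rot": [0,-0.9,0]},
    {"linear": [0,0.3,0],"rot": [0,-0.9,0]},
    {"linear": [0,0,0],"rot": [0,0,0]}
  ]
}}

```text
clock: 17.97
eef_pos: [0.4861, -0.0949, 0.2847]
tcp_rot: [-179.6, 25.5, -11.6]
contact_force: [-0.5, -0.0, -2.5]
finger_gap: 0.0348
```

Call:
{"fn": "servo_tool", "kwargs": {
  "plan": [
    {"linear": [0,0,0],"rot": [-0.42,0,-0.9]},
    {"linear": [0,0,0],"rot": [-0.42,0,-0.9]},
    {"linear": [0,0,0],"rot": [-0.42,0,-0.9]},
    {"linear": [0,0,0],"rot": [-0.42,0,-0.9]},
    {"linear": [0,0,0],"rot": [-0.42,0,-0.9]},
    {"linear": [0,0,0],"rot": [-0.42,0,-0.9]},
    {"linear": [0,0,0],"rot": [-0.42,0,-0.9]},
    {"linear": [0,0,0],"rot": [-0.42,0,-0.9]},
    {"linear": [0,0,0],"rot": [-0.42,0,-0.9]},
    {"linear": [0,0,0],"rot": [-0.42,0,-0.9]},
    {"linear": [0,0,0],"rot": [-0.42,0,-0.9]},
    {"linear": [0,0,0],"rot": [-0.42,0,-0.9]},
    {"linear": [0,0,0],"rot": [-0.42,0,-0.9]},
    {"linear": [0,0,0],"rot": [-0.42,0,-0.9]},
    {"linear": [0,0,0],"rot": [-0.42,0,-0.9]},
    {"linear": [0,0,0],"rot": [-0.42,0,-0.9]},
    {"linear": [0,0,0],"rot": [-0.42,0,-0.9]},
    {"linear": [0,0,0],"rot": [-0.42,0,-0.9]},
    {"linear": [0,0,0],"rot": [-0.42,0,-0.9]}
  ]
}}

```text
clock: 19.55
eef_pos: [0.4789, -0.0833, 0.2656]
tcp_rot: [179.7, 23.7, 79.6]
contact_force: [-0.1, -0.2, -2.6]
finger_gap: 0.0349
```

```bash
python3 go.py .5768 -.27 .22 180 25 91
```

```text
pos [ 0.4789 -0.0833  0.2656] rpy [179.66  23.68  79.57] q [  3.   17.  111.1 -26.8  60.3  28.5] F [-0.1 -0.2 -2.6]
lin units [-5.34  5.18  4.37] rot units [-0.95 -0.28 -2.27]
```

Call:
{"fn": "servo_tool", "kwargs": {
  "plan": [
    {"linear": [-0.65,0.7,0.4],"rot": [-0.13,-0.04,-0.32]},
    {"linear": [-0.65,0.7,0.4],"rot": [-0.13,-0.04,-0.32]},
    {"linear": [-0.65,0.7,0.4],"rot": [-0.13,-0.04,-0.32]},
    {"linear": [-0.65,0.7,0.4],"rot": [-0.13,-0.04,-0.32]},
    {"linear": [-0.65,0.7,0.4],"rot": [-0.13,-0.04,-0.32]},
    {"linear": [-0.65,0.7,0.4],"rot": [-0.13,-0.04,-0.32]},
    {"linear": [-0.65,0.4,0.4],"rot": [-0.13,-0.04,-0.32]},
    {"linear": [0,0,0],"rot": [0,0,0]}
  ]
}}

```text
clock: 20.22
eef_pos: [0.5813, -0.2217, 0.2428]
tcp_rot: [179.5, 24.4, 92.5]
contact_force: [-1.9, 0.4, -1.2]
finger_gap: 0.0348
```

```bash
python3 go.py .577 -.273 .2 180 25 91;python3 look.py s12 390 260 200
```

```text
pos [ 0.5813 -0.2217  0.2428] rpy [179.55  24.45  92.48] q [-10.6  24.2 103.6 -31.4  50.4   6.8] F [-1.9  0.4 -1.2]
lin units [-1.15 -0.28  2.4 ] rot units [ 0.23 -0.12  0.29]
20.2667 [ 0.5803 -0.2204  0.2426] [179.58  24.4   92.39] [-0.1 -0.  -2.1] 0.03466317628017651 [-10.5  24.2 103.7 -31.3  50.5   6.9]
```

View pics/s12.png

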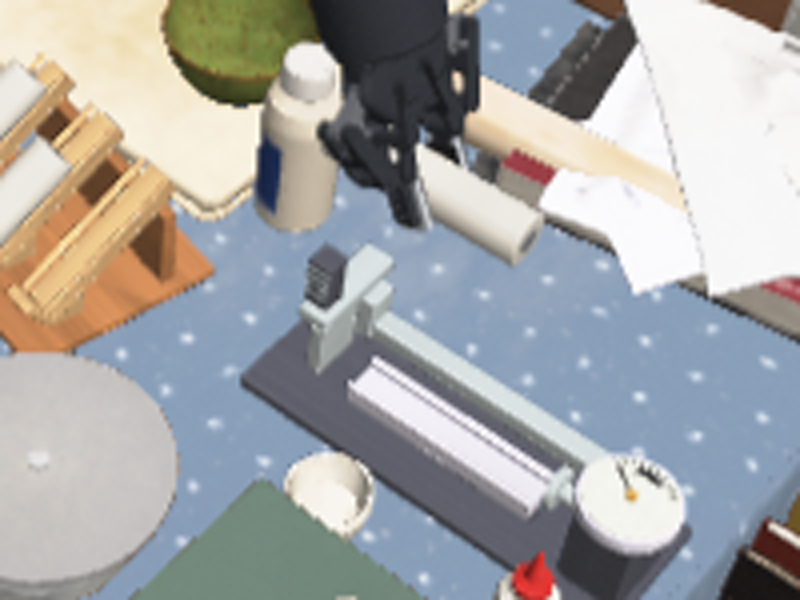

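Call:
{"fn": "servo_tool", "kwargs": {
  "plan": [
    {"linear": [-0.5,-0.2,0.6],"rot": [0.2,-0.1,0.25]},
    {"linear": [-0.5,0,0.6],"rot": [0,0,0]},
    {"linear": [-0.5,0,0.6],"rot": [0,0,0]},
    {"linear": [-0.2,0,0.6],"rot": [0,0,0]},
    {"linear": [-0.2,0,0.6],"rot": [0,0,0]},
    {"linear": [0,0,0],"rot": [0,0,0]}
  ]
}}

```text
clock: 20.77
eef_pos: [0.5747, -0.2894, 0.1904]
tcp_rot: [179.6, 24.5, 91.2]
contact_force: [-1.3, -0.9, -1.1]
finger_gap: 0.0347
```

```bash
python3 go.py .577 -.275 .12 180 25 90.9;python3 look.py s13 395 275 160; python3 - <<'E' 2>&1 | tail -5
from fit2 import *
m=(proj(b,pose(g,(.017,-.089,.047)))+proj(b,pose(g,(-.017,-.089,.047))))/2
print(m, proj(b,pose(g,(.005,-.089,.047))),proj(b,pose(g,(0,-.085,.047))))
E
```

```text
pos [ 0.5747 -0.2894  0.1904] rpy [179.6   24.46  91.17] q [-17.1  28.6 104.9 -34.6  43.5   6.5] F [-1.3 -0.9 -1.1]
lin units [1.69 0.09 2.33] rot units [ 0.11 -0.12  0.05]
20.8167 [ 0.5749 -0.2887  0.1913] [179.58  24.47  91.17] [ 0.2 -0.  -1.9] 0.03518801703734274 [-17.   28.6 104.9 -34.6  43.5   6.5]
gauge [ 0.5766 -0.2557  0.0074] 0.42232725020159056 [ 0.7  0.4 -0.9 -1.9  0.7  0.2  0.8  0.1 -0.2  0.1]
rack [ 0.5365  0.0628 -0.2128] -12.19494600212831 [ 0.8 -0.9  0.6 -0.7  0.4 -0.6 -0.3 -0.2  0.4  0.6  0.5  1.  -1.1  1.
 -0.9 -1.2]
long [5.182e-01 3.000e-04 9.220e-02] railc [ 0.5768 -0.2757  0.0555]
[424.19443558 306.21909101] [425.30784797 305.0272494 ] [422.93819973 305.32697814]
```

View pics/s13.png

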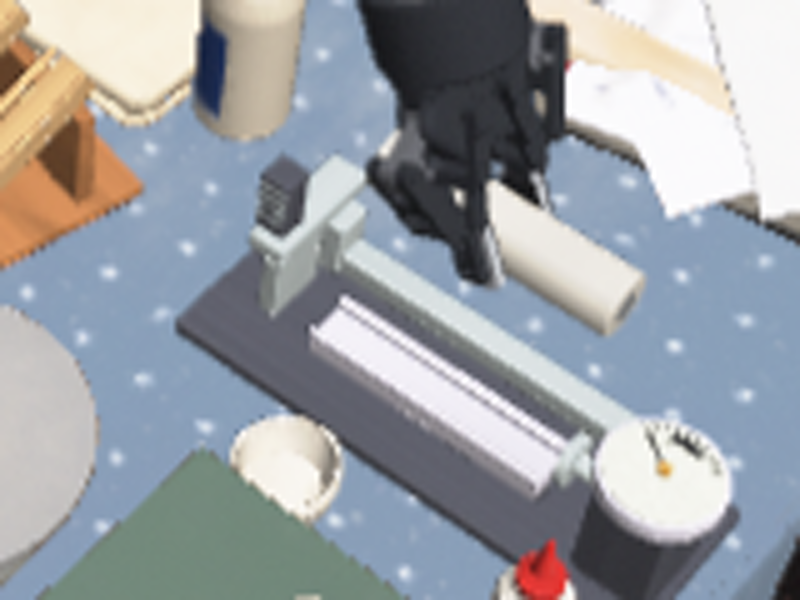

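```bash
python3 - <<'E'
from h import *
b=ctrl.get_image('side');a=snap('top','t13f.png')
s=ctrl.state();t=s['eef_pos'];print(t)
y=np.radians(1.17)
e=t+np.array([np.sin(y)*.0676,-np.cos(y)*.0676,-.0014])
print('pred end',proj(b,e),proj(a,e))
A=cv2.imread('pics/t13f.png');cv2.imwrite('pics/t13.png',cv2.resize(A[190:265,350:450],(800,600),interpolation=cv2.INTER_CUBIC))
I=b['pixels'][:,:,::-1];cv2.imwrite('pics/s13b.png',cv2.resize(I[260:290,420:460],(800,600),interpolation=cv2.INTER_CUBIC))
E
```

```text
[ 0.57666629 -0.28863476  0.19343222]
pred end [438.66089112 274.08378208] [452.25545608 209.60922641]
```

View pics/s13b.png

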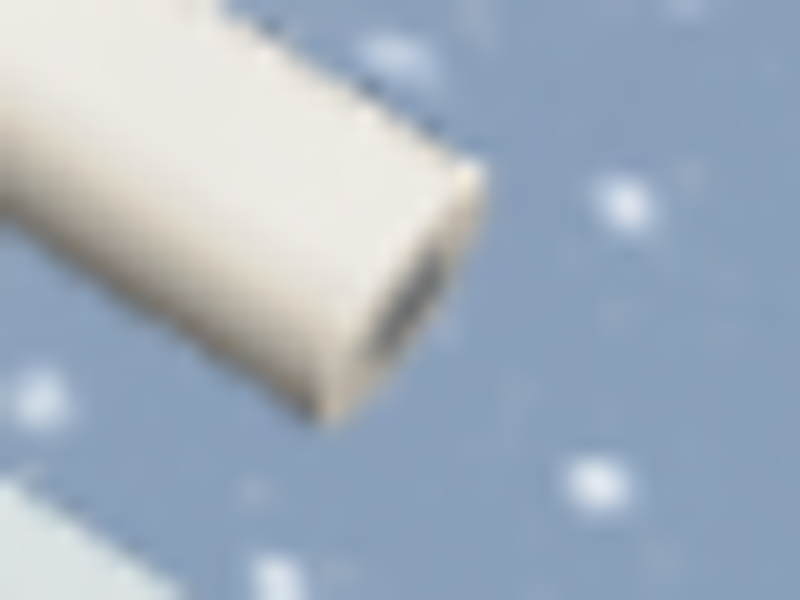

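View pics/t13.png

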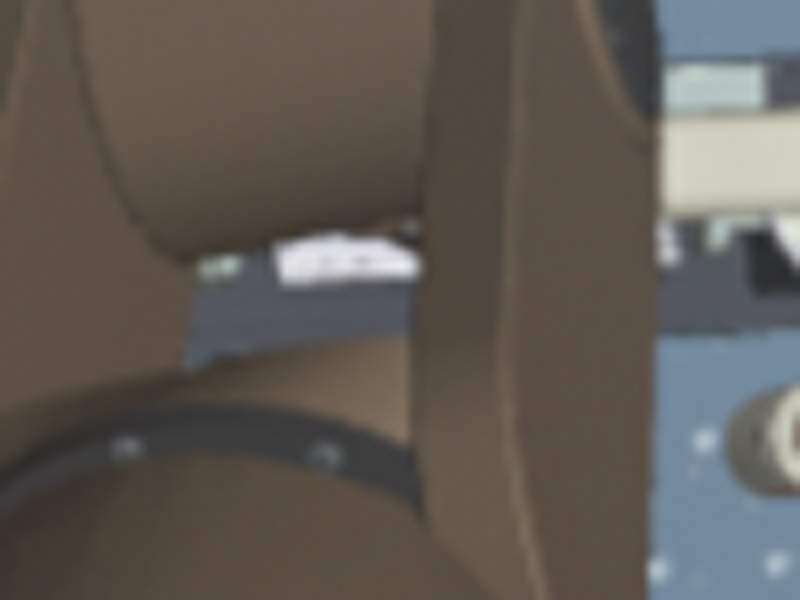

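```bash
python3 - <<'E'
import cv2
A=cv2.imread('pics/t13f.png');cv2.imwrite('pics/t13e.png',cv2.resize(A[195:225,425:465],(800,600),interpolation=cv2.INTER_CUBIC))
I=cv2.imread('pics/s13f.png');cv2.imwrite('pics/s13e.png',cv2.resize(I[290:320,405:445],(800,600),interpolation=cv2.INTER_CUBIC))
T=cv2.imread('pics/t0.png');cv2.imwrite('pics/t0e.png',cv2.resize(T[200:230,420:460],(800,600),interpolation=cv2.INTER_CUBIC))
E
```

```text
(no output)
```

View pics/t13e.png

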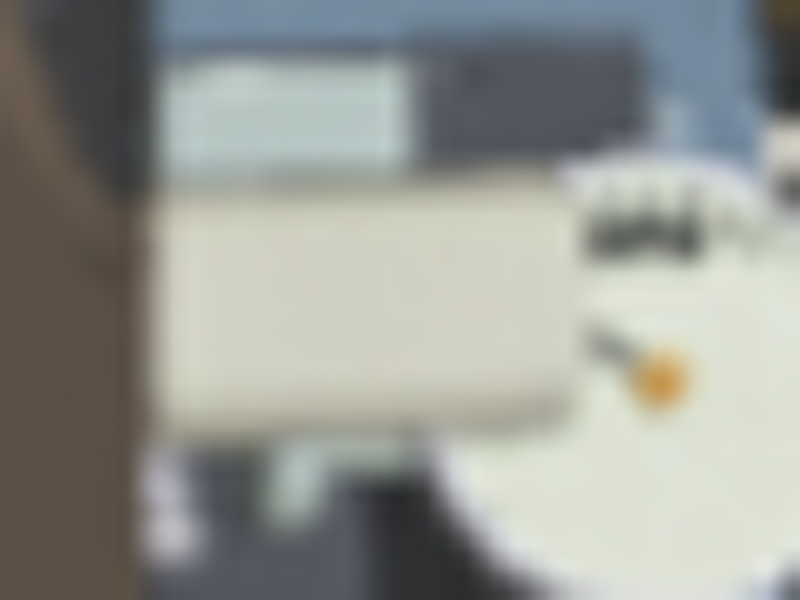

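View pics/s13e.png

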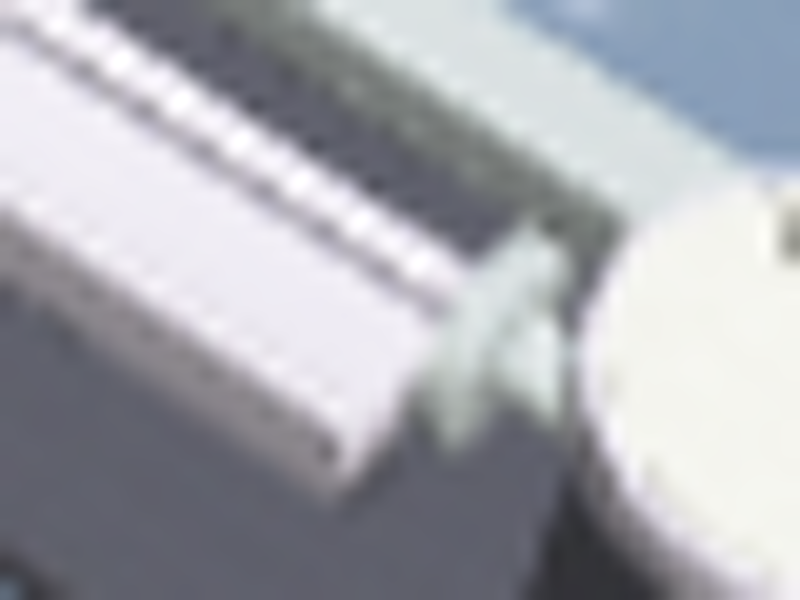

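View pics/t0e.png

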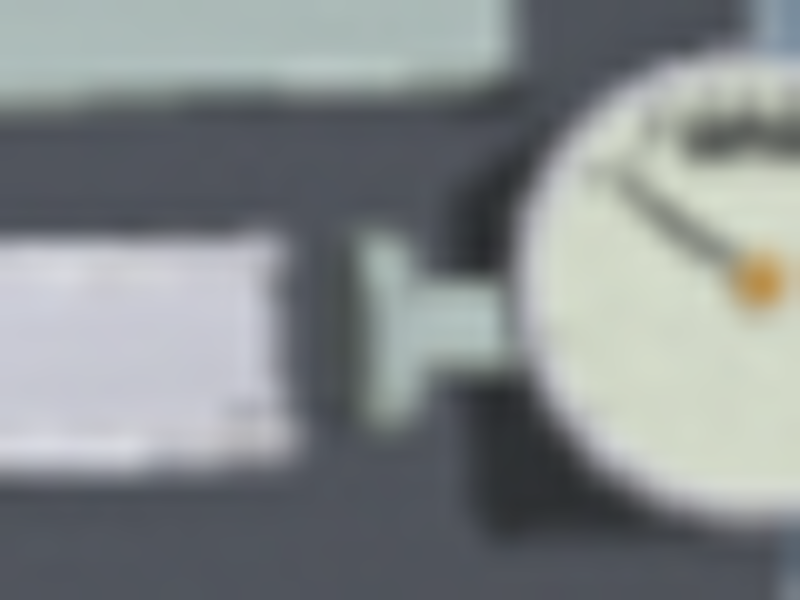

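```bash
python3 - <<'E'
from h import *
a=ctrl.get_image('top')
for n,p,z in(('railend',(433.9,217.0),.047),('anvil',(437.2,216.2),.0555),('dialc',(457.6,214),.091),('rail mid-left',((303/5+330-.4),(245.5/5+170-.4)),.047)):
    print(n,onz(a,p,z).round(4))
E
```

```text
railend [ 0.5777 -0.3422  0.047 ]
anvil [ 0.5787 -0.3499  0.0555]
dialc [ 0.5789 -0.4     0.091 ]
rail mid-left [ 0.5762 -0.2121  0.047 ]
```

```bash
python3 go.py .5765 -.275 .10 180 25 90.8
```

```text
pos [ 0.5768 -0.2888  0.1935] rpy [179.41  24.57  91.18] q [-17.   28.5 104.7 -34.6  43.6   6.5] F [ 1.   0.3 -1.2]
lin units [ 2.06 -0.03  3.17] rot units [ 0.16 -0.09  0.07]
```

Call:
{"fn": "servo_tool", "kwargs": {
  "plan": [
    {"linear": [0.5,0,0.8],"rot": [0.16,-0.09,0.07]},
    {"linear": [0.5,0,0.8],"rot": [0,0,0]},
    {"linear": [0.5,0,0.8],"rot": [0,0,0]},
    {"linear": [0.4,0,0.6],"rot": [0,0,0]},
    {"linear": [0,0,0],"rot": [0,0,0]}
  ]
}}

```text
clock: 21.48
eef_pos: [0.5813, -0.2748, 0.1079]
tcp_rot: [179.3, 25.1, 90.7]
contact_force: [-1.7, 0.7, -2.4]
finger_gap: 0.0352
```

```bash
python3 go.py .5765 -.275 .075 180 25 90.8;python3 look.py s14 395 275 120
```

```text
pos [ 0.5813 -0.2748  0.1079] rpy [179.32  25.12  90.68] q [-15.2  35.6 107.6 -42.6  36.7  18.7] F [-1.7  0.7 -2.4]
lin units [ 0.55 -0.21  1.19] rot units [ 0.14  0.03 -0.02]
21.5333 [ 0.5818 -0.2752  0.1094] [179.27  25.15  90.67] [-0.4 -0.1 -2. ] 0.03517645254912575 [-15.2  35.5 107.5 -42.5  36.8  18.5]
```

View pics/s14.png

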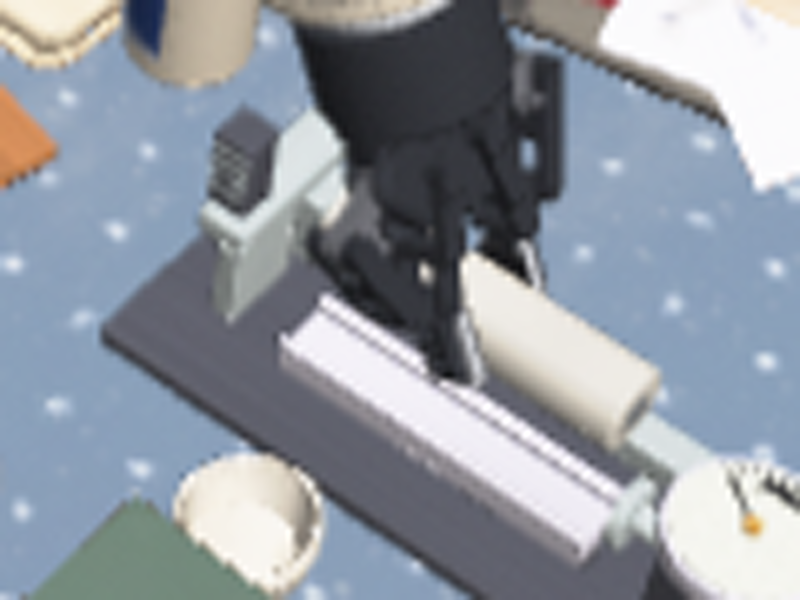

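Call:
{"fn": "servo_tool", "kwargs": {
  "plan": [
    {"linear": [0.3,-0.2,0.6],"rot": [0.14,0,0]},
    {"linear": [0.2,0,0.4],"rot": [0,0,0]},
    {"linear": [0.1,0,0.3],"rot": [0,0,0]},
    {"linear": [0,0,0],"rot": [0,0,0]}
  ]
}}

```text
clock: 21.87
eef_pos: [0.5805, -0.2759, 0.0775]
tcp_rot: [179.5, 25.3, 90.6]
contact_force: [-0.8, -0.2, -2.0]
finger_gap: 0.0347
```

```bash
python3 go.py .5765 -.275 .060 180 25 90.8;python3 look.py s15 395 275 120
```

```text
pos [ 0.5805 -0.2759  0.0775] rpy [179.5   25.3   90.59] q [-15.2  38.4 108.2 -46.1  34.6  22.9] F [-0.8 -0.2 -2. ]
lin units [ 0.33 -0.17  0.62] rot units [ 0.09  0.07 -0.04]
21.9167 [ 0.581  -0.276   0.0783] [179.45  25.32  90.58] [ 0.2 -0.1 -2.2] 0.03487647899692494 [-15.2  38.3 108.1 -46.   34.6  22.8]
```

View pics/s15.png

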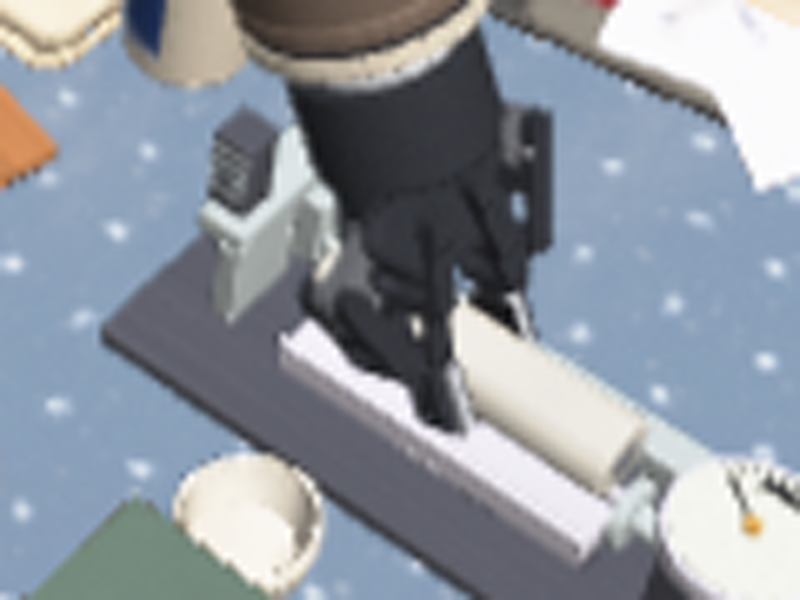

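Call:
{"fn": "servo_tool", "kwargs": {
  "plan": [
    {"linear": [0,-0.35,0],"rot": [0.08,0.05,-0.04]},
    {"linear": [0,-0.1,0.1],"rot": [0,0,0]},
    {"linear": [0.05,0,0.2],"rot": [0,0,0]},
    {"linear": [0,0,0],"rot": [0,0,0]}
  ]
}}

```text
clock: 22.25
eef_pos: [0.5699, -0.2792, 0.0733]
tcp_rot: [179.7, 25.1, 90.7]
contact_force: [-0.1, -0.3, -2.7]
finger_gap: 0.0348
```

```bash
python3 go.py .5765 -.275 .060 180 25 90.8;python3 look.py s16 405 285 80
```

```text
pos [ 0.5699 -0.2792  0.0733] rpy [179.72  25.14  90.7 ] q [-15.9  38.3 109.4 -47.1  33.6  23.5] F [-0.1 -0.3 -2.7]
lin units [0.37 0.26 0.41] rot units [ 0.05  0.03 -0.02]
22.3 [ 0.5702 -0.2792  0.0736] [179.7   25.15  90.7 ] [ 0.5  0.3 -1.8] 0.035047252797791 [-15.9  38.3 109.4 -47.1  33.7  23.5]
```

View pics/s16.png

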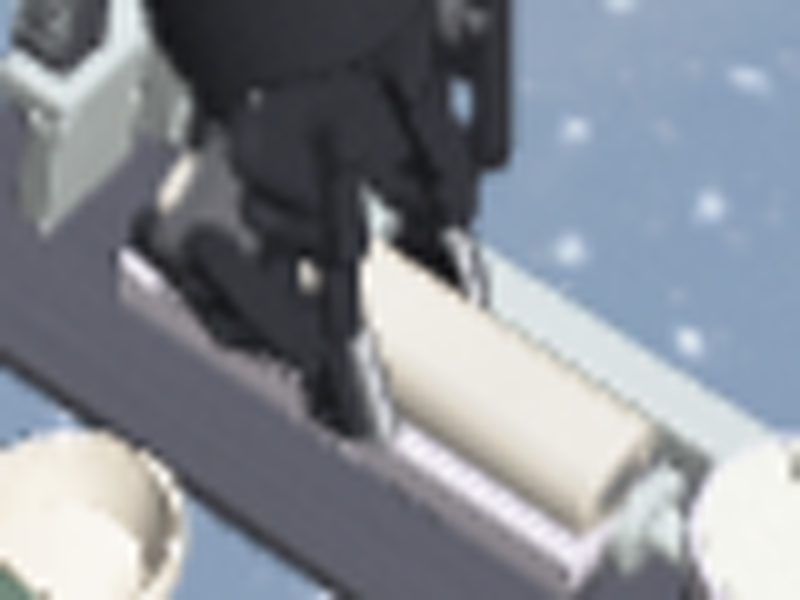

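Call:
{"fn": "servo_tool", "kwargs": {
  "plan": [
    {"linear": [0.2,0.24,0.1],"rot": [0.05,0,0]},
    {"linear": [0.08,0,0.15],"rot": [0,0,0]},
    {"linear": [0,0,0],"rot": [0,0,0]}
  ]
}}

```text
clock: 22.55
eef_pos: [0.5773, -0.2754, 0.0648]
tcp_rot: [179.9, 25.2, 90.6]
contact_force: [-1.0, 0.4, -2.1]
finger_gap: 0.035
```

```bash
python3 go.py .5765 -.275 .057 180 25 90.8;python3 look.py s17 405 285 80
```

```text
pos [ 0.5773 -0.2754  0.0648] rpy [179.87  25.17  90.64] q [-15.3  39.5 108.5 -47.1  33.9  24.3] F [-1.   0.4 -2.1]
lin units [ 0.15 -0.03  0.28] rot units [ 0.01  0.04 -0.03]
22.6 [ 0.5775 -0.2754  0.0651] [179.86  25.17  90.65] [ 0.2 -0.5 -2.5] 0.03476450595683772 [-15.3  39.4 108.5 -47.1  33.9  24.2]
```

View pics/s17.png

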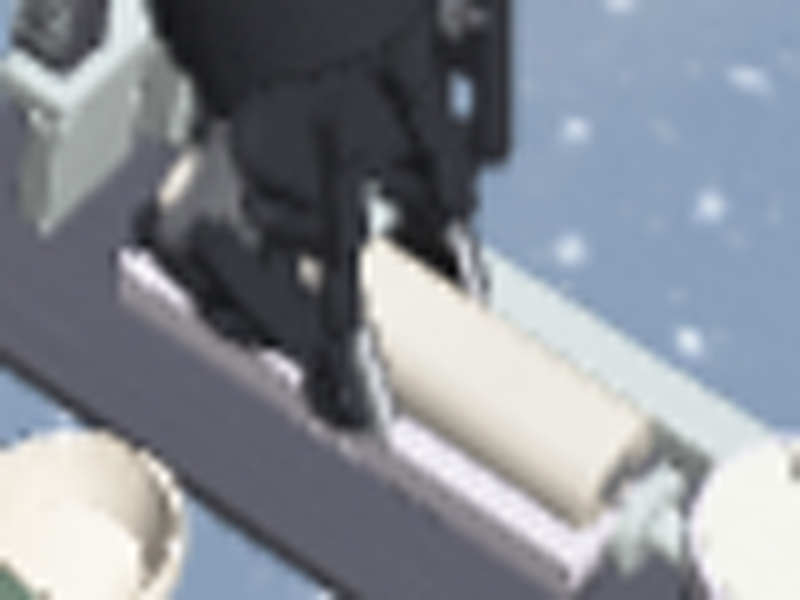

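Call:
{"fn": "servo_tool", "kwargs": {
  "plan": [
    {"linear": [0.06,0,0.15],"rot": [0,0,0]},
    {"linear": [0.06,-0.02,0.13],"rot": [0,0,0]},
    {"linear": [0,0,0],"rot": [0,0,0]}
  ]
}}

```text
clock: 22.85
eef_pos: [0.5773, -0.2754, 0.0566]
tcp_rot: [179.9, 25.2, 90.7]
contact_force: [-0.3, -0.3, -2.4]
finger_gap: 0.0345
```

```bash
python3 go.py .5765 -.275 .057 180 25 90.8
```

```text
pos [ 0.5773 -0.2754  0.0566] rpy [179.86  25.17  90.68] q [-15.3  40.2 108.7 -48.2  33.2  25.5] F [-0.3 -0.3 -2.4]
lin units [ 0.01 -0.03 -0.02] rot units [ 0.02  0.04 -0.02]
```

Call:
{"fn": "servo_tool", "kwargs": {
  "plan": [
    {"linear": [0.03,0,0.07],"rot": [0,0,0]},
    {"linear": [0,0,0],"rot": [0,0,0]}
  ]
}}

```text
clock: 23.02
eef_pos: [0.5773, -0.2758, 0.055]
tcp_rot: [179.9, 25.2, 90.7]
contact_force: [-1.6, 0.3, -0.7]
finger_gap: 0.0352
```

Call:
{"fn": "servo_tool", "kwargs": {
  "plan": [
    {"linear": [0.02,0,0.05],"rot": [0,0,0]},
    {"linear": [0,0,0],"rot": [0,0,0]}
  ]
}}

```text
clock: 23.18
eef_pos: [0.5772, -0.2758, 0.0551]
tcp_rot: [179.8, 25.3, 90.7]
contact_force: [-1.0, 0.2, -1.5]
finger_gap: 0.0351
```

```bash
python3 look.py s18 405 285 80
```

```text
23.2333 [ 0.5773 -0.2758  0.055 ] [179.83  25.29  90.68] [-2.   0.3 -0.5] 0.03472127413400744 [-15.2  40.4 108.7 -48.6  33.1  26. ]
```

View pics/s18.png

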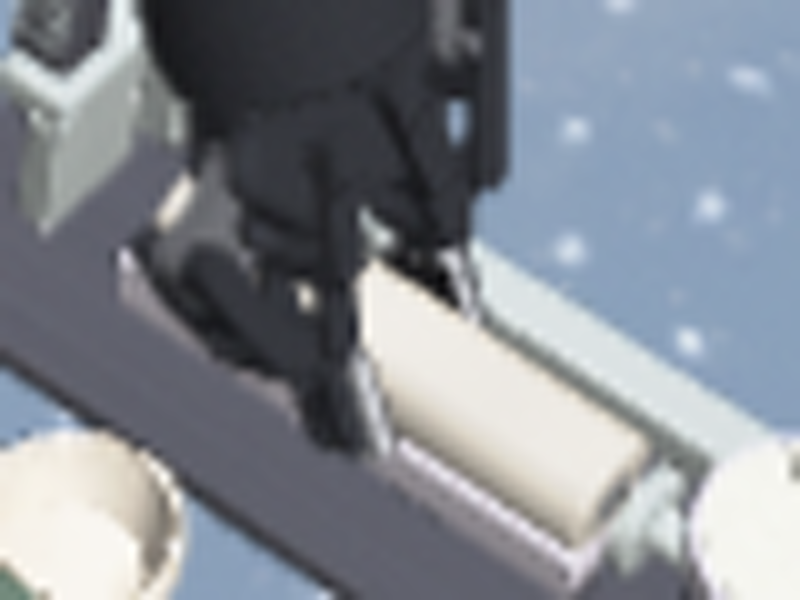

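Call:
{"fn": "servo_tool", "kwargs": {
  "plan": [
    {"linear": [0,0,0],"rot": [0,0,0]},
    {"linear": [0,0,0],"rot": [0,0,0]},
    {"linear": [0,0,0],"rot": [0,0,0]}
  ],
  "claw": 0.51
}}

```text
clock: 23.48
eef_pos: [0.5775, -0.276, 0.0551]
tcp_rot: [179.8, 25.3, 90.7]
contact_force: [0.2, -0.5, -0.6]
finger_gap: 0.0434
```

```bash
python3 look.py s19 405 285 80
```

```text
23.5333 [ 0.5775 -0.276   0.0551] [179.79  25.3   90.67] [ 0.2  0.1 -0.2] 0.04365335661893431 [-15.3  40.4 108.7 -48.7  33.1  26. ]
```

View pics/s19.png

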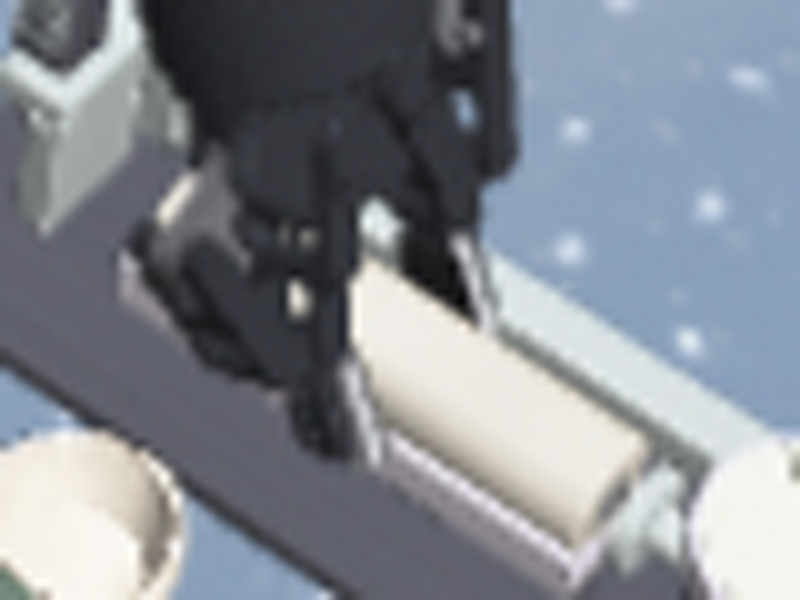

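Call:
{"fn": "servo_tool", "kwargs": {
  "plan": [
    {"linear": [-0.12,0,-0.27],"rot": [0,0,0]},
    {"linear": [-0.17,0,-0.36],"rot": [0,0,0]},
    {"linear": [-0.2,0,-0.45],"rot": [0,0,0]},
    {"linear": [-0.3,0,-0.65],"rot": [0,0,0]},
    {"linear": [-0.42,0,-0.9],"rot": [0,0,0]},
    {"linear": [-0.42,0,-0.9],"rot": [0,0,0]},
    {"linear": [-0.42,0,-0.9],"rot": [0,0,0]},
    {"linear": [-0.42,0,-0.9],"rot": [0,0,0]},
    {"linear": [-0.42,0,-0.9],"rot": [0,0,0]},
    {"linear": [-0.42,0,-0.9],"rot": [0,0,0]},
    {"linear": [0,0,0],"rot": [0,0,0]}
  ]
}}

```text
clock: 24.45
eef_pos: [0.5759, -0.2731, 0.2673]
tcp_rot: [179.8, 25.0, 90.8]
contact_force: [1.7, -0.4, 0.4]
finger_gap: 0.0437
```

```bash
python3 look.py s20 395 275 120; python3 go.py .5765 -.16 .25 180 0 0.5
```

```text
24.5 [ 0.5753 -0.2729  0.2655] [179.85  24.94  90.82] [0.4 0.7 1.4] 0.04312647906474872 [-15.2  23.4 101.2 -30.8  52.1   2.5]
pos [ 0.5753 -0.2729  0.2655] rpy [179.85  24.94  90.82] q [-15.2  23.4 101.2 -30.8  52.1   2.5] F [0.4 0.7 1.4]
lin units [ 4.36  0.12 -1.34] rot units [ 4.31  4.23 19.37]
```

View pics/s20.png

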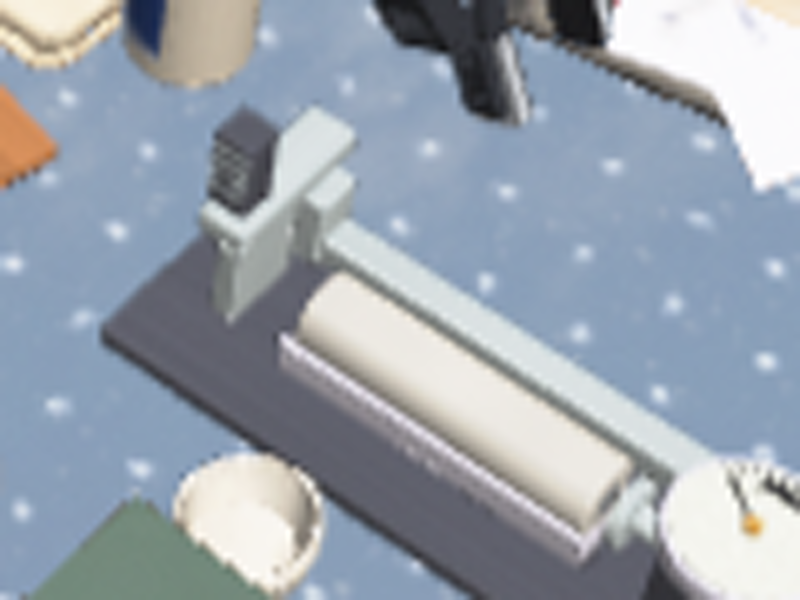

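Call:
{"fn": "servo_tool", "kwargs": {
  "plan": [
    {"linear": [0,0,-0.2],"rot": [0.21,0.21,0.95]},
    {"linear": [0,0,0],"rot": [0.21,0.21,0.95]},
    {"linear": [0,0,0],"rot": [0.21,0.21,0.95]},
    {"linear": [0,0,0],"rot": [0.21,0.21,0.95]},
    {"linear": [0,0,0],"rot": [0.21,0.21,0.95]},
    {"linear": [0,0,0],"rot": [0.21,0.21,0.95]},
    {"linear": [0,0,0],"rot": [0.21,0.21,0.95]},
    {"linear": [0,0,0],"rot": [0.21,0.21,0.95]},
    {"linear": [0,0,0],"rot": [0.21,0.21,0.95]},
    {"linear": [0,0,0],"rot": [0.21,0.21,0.95]},
    {"linear": [0,0,0],"rot": [0.21,0.21,0.95]},
    {"linear": [0,0,0],"rot": [0.21,0.21,0.95]},
    {"linear": [0,0,0],"rot": [0.21,0.21,0.95]},
    {"linear": [0,0,0],"rot": [0.21,0.21,0.95]},
    {"linear": [0,0,0],"rot": [0.21,0.21,0.95]},
    {"linear": [0,0,0],"rot": [0.21,0.21,0.95]},
    {"linear": [0,0,0],"rot": [0.21,0.21,0.95]},
    {"linear": [0,0,0],"rot": [0.21,0.21,0.95]},
    {"linear": [0,0,0],"rot": [0.21,0.21,0.95]},
    {"linear": [0,0,0],"rot": [0.21,0.21,0.95]}
  ],
  "claw": 0.6
}}

```text
clock: 26.17
eef_pos: [0.568, -0.2627, 0.2625]
tcp_rot: [-178.4, 0.2, -1.5]
contact_force: [-0.6, 0.0, -0.4]
finger_gap: 0.0513
```

```bash
python3 go.py .576 -.16 .2 180 0 0.7
```

```text
pos [ 0.568  -0.2627  0.2625] rpy [-1.7841e+02  1.5000e-01 -1.5500e+00] q [-28.4  25.3  93.4   1.5  62.2  62.5] F [-0.6  0.  -0.4]
lin units [ 0.22 -4.04  2.61] rot units [-0.35  0.03 -0.49]
```

Call:
{"fn": "servo_tool", "kwargs": {
  "plan": [
    {"linear": [0.1,-0.8,0.1],"rot": [-0.35,0,-0.49]},
    {"linear": [0.1,-0.8,0.1],"rot": [0,0,0]},
    {"linear": [0,-0.8,0.1],"rot": [0,0,0]},
    {"linear": [0,-0.8,0.1],"rot": [0,0,0]},
    {"linear": [0,-0.7,0.3],"rot": [0,0,0]},
    {"linear": [0,0,0.8],"rot": [0,0,0]},
    {"linear": [0,0,0.8],"rot": [0,0,0]},
    {"linear": [0,0,0],"rot": [0,0,0]}
  ]
}}

```text
clock: 26.83
eef_pos: [0.5694, -0.1602, 0.2014]
tcp_rot: [-179.7, 0.2, 0.3]
contact_force: [-1.3, 0.5, -0.2]
finger_gap: 0.0511
```

```bash
python3 go.py .576 -.161 .116 180 0 0.7;python3 look.py s21 395 275 120
```

```text
pos [ 0.5694 -0.1602  0.2014] rpy [-179.73    0.2     0.28] q [-18.8  26.  102.    0.2  52.2  70.8] F [-1.3  0.5 -0.2]
lin units [0.28 0.05 3.41] rot units [-0.06  0.04 -0.09]
26.8833 [ 0.57   -0.1606  0.203 ] [-1.7975e+02  1.3000e-01  2.7000e-01] [ 0.1 -0.   0.4] 0.05118667054570142 [-18.8  26.  101.9   0.2  52.4  70.8]
```

View pics/s21.png

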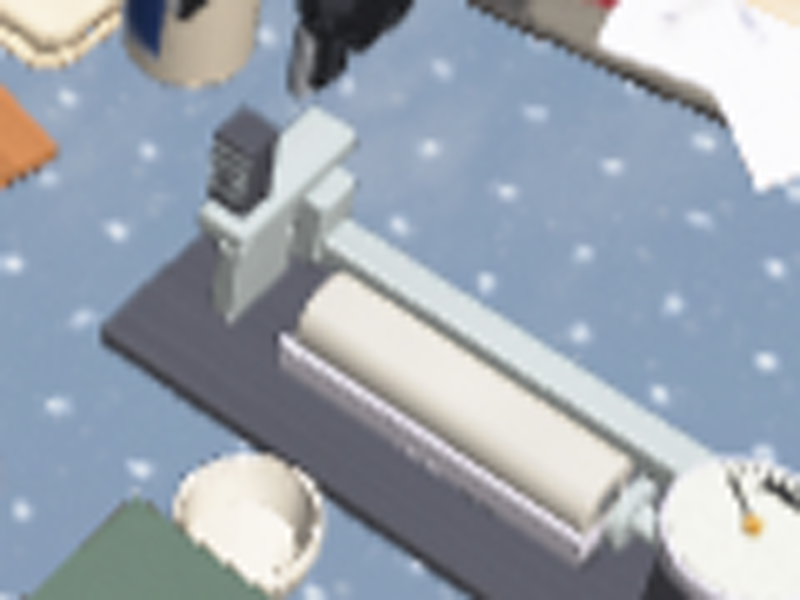

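Call:
{"fn": "servo_tool", "kwargs": {
  "plan": [
    {"linear": [0.25,0.03,0.7],"rot": [0,0,0]},
    {"linear": [0,0,0.8],"rot": [0,0,0]},
    {"linear": [-0.1,0,0.8],"rot": [0,0,0]},
    {"linear": [0,0,0.5],"rot": [0,0,0]},
    {"linear": [0,0,0],"rot": [0,0,0]}
  ]
}}

```text
clock: 27.3
eef_pos: [0.5763, -0.1628, 0.1359]
tcp_rot: [-179.8, -0.2, 0.2]
contact_force: [0.5, 0.1, -0.3]
finger_gap: 0.0513
```

```bash
python3 go.py .576 -.161 .116 180 0 0.7;python3 look.py s22 395 265 120
```

```text
pos [ 0.5763 -0.1628  0.1359] rpy [-179.81   -0.18    0.22] q [-18.8  31.1 104.3   0.3  44.4  70.7] F [ 0.5  0.1 -0.3]
lin units [-0.02 -0.07  0.8 ] rot units [-0.04 -0.04 -0.1 ]
27.35 [ 0.5767 -0.163   0.137 ] [-179.83   -0.23    0.22] [-0.1  0.   0. ] 0.05119339434305281 [-18.8  31.  104.3   0.3  44.5  70.7]
```

View pics/s22.png

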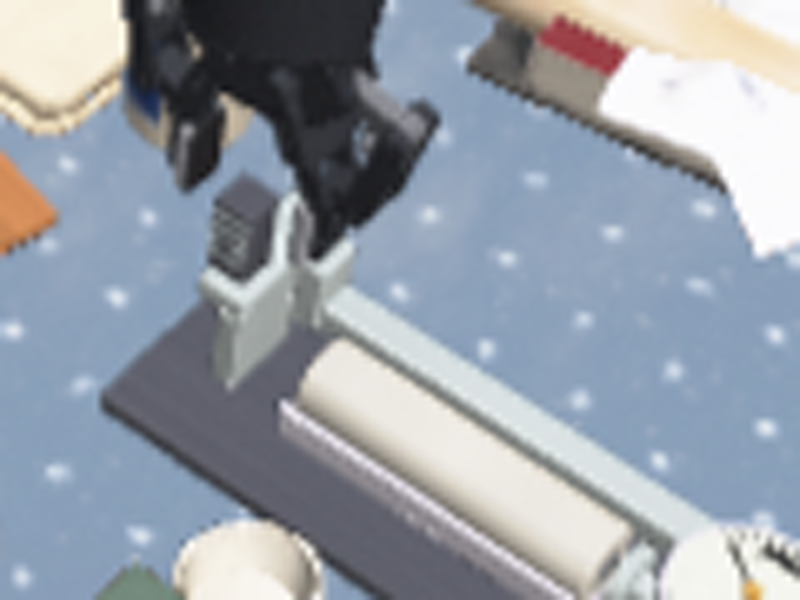

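Call:
{"fn": "servo_tool", "kwargs": {
  "plan": [
    {"linear": [0,-0.08,0.4],"rot": [0,0,0]},
    {"linear": [0,0,0.35],"rot": [0,0,0]},
    {"linear": [0,0,0.1],"rot": [0,0,0]},
    {"linear": [0,0,0],"rot": [0,0,0]}
  ]
}}

```text
clock: 27.68
eef_pos: [0.579, -0.1618, 0.1179]
tcp_rot: [-179.9, -0.5, 0.2]
contact_force: [-0.6, 0.8, 0.5]
finger_gap: 0.0513
```

Call:
{"fn": "servo_tool", "kwargs": {
  "plan": [
    {"linear": [0,0,0],"rot": [0,0,0]},
    {"linear": [0,0,0],"rot": [0,0,0]},
    {"linear": [0,0,0],"rot": [0,0,0]},
    {"linear": [0,0,0],"rot": [0,0,0]},
    {"linear": [0,0,0],"rot": [0,0,0]},
    {"linear": [0,0,0],"rot": [0,0,0]}
  ],
  "claw": 0,
  "force": 20
}}

```text
clock: 28.18
eef_pos: [0.5793, -0.1618, 0.1186]
tcp_rot: [-179.9, -0.5, 0.2]
contact_force: [0.8, -0.2, -4.5]
finger_gap: 0.0197
```

Call:
{"fn": "servo_tool", "kwargs": {
  "plan": [
    {"linear": [0,0.3,0],"rot": [0,0,0]},
    {"linear": [0,0.3,0],"rot": [0,0,0]},
    {"linear": [0,0.25,0],"rot": [0,0,0]},
    {"linear": [0,0,0],"rot": [0,0,0]}
  ]
}}

```text
clock: 28.52
eef_pos: [0.5797, -0.1816, 0.1187]
tcp_rot: [-179.8, -0.5, 0.3]
contact_force: [-0.9, -7.5, -4.2]
finger_gap: 0.0197
```

```bash
python3 look.py s23 410 285 120;python3 look.py t23 440 215 60 top
```

```text
28.5667 [ 0.5797 -0.1815  0.1187] [-179.82   -0.54    0.27] [ 0.5 -5.4 -5.6] 0.019525161064783494 [-20.5  32.9 104.1   0.5  42.6  68.9]
28.6167 [ 0.5797 -0.1815  0.1187] [-179.83   -0.55    0.27] [ 0.4 -6.5 -5.4] 0.020103361491564165 [-20.4  32.9 104.1   0.5  42.6  68.9]
```

View pics/s23.png

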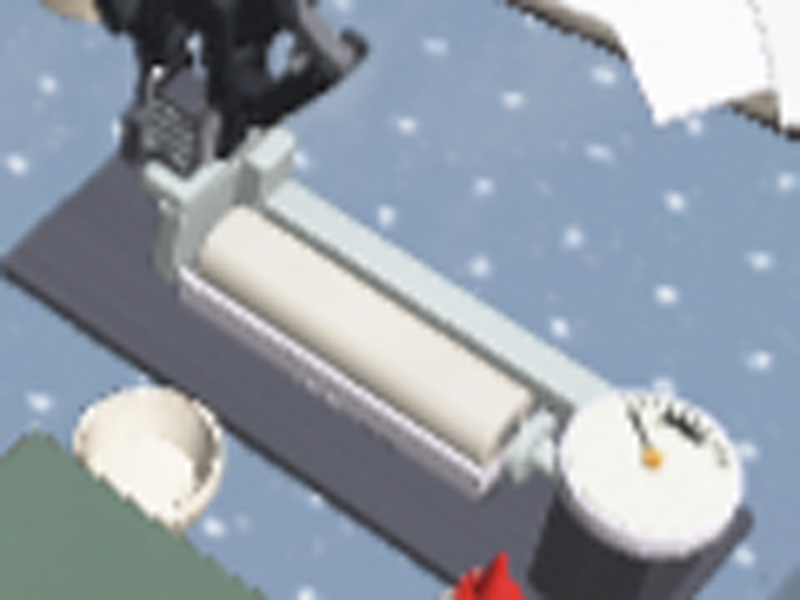

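View pics/t23.png

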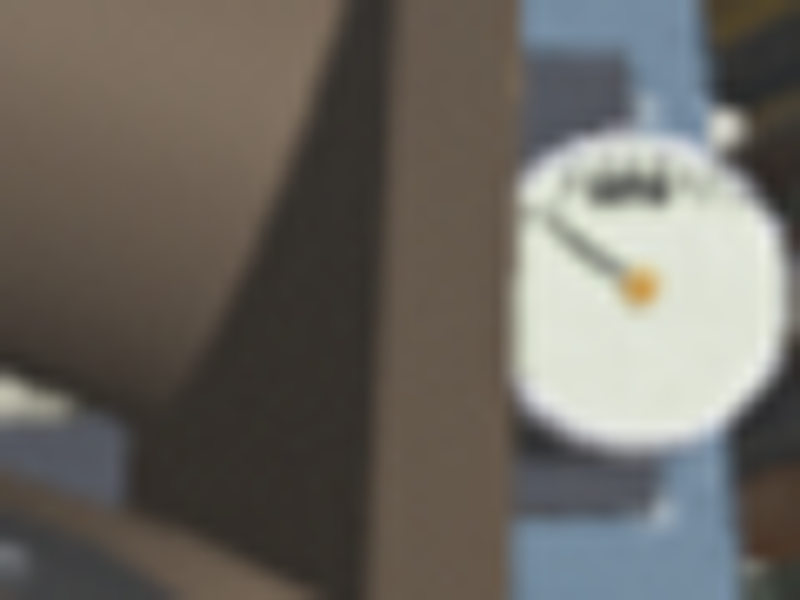

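Call:
{"fn": "servo_tool", "kwargs": {
  "plan": [
    {"linear": [0,0.2,0],"rot": [0,0,0]},
    {"linear": [0,0.2,0],"rot": [0,0,0]},
    {"linear": [0,0,0],"rot": [0,0,0]}
  ]
}}

```text
clock: 28.87
eef_pos: [0.5799, -0.1907, 0.1187]
tcp_rot: [-179.8, -0.6, 0.3]
contact_force: [-0.4, -7.3, -4.5]
finger_gap: 0.0198
```

```bash
python3 look.py s24 410 285 120
```

```text
28.9167 [ 0.5799 -0.1907  0.1187] [-179.79   -0.55    0.28] [-0.3 -4.4 -5.3] 0.019641683138852818 [-21.3  33.1 103.7   0.6  42.8  68. ]
```

View pics/s24.png

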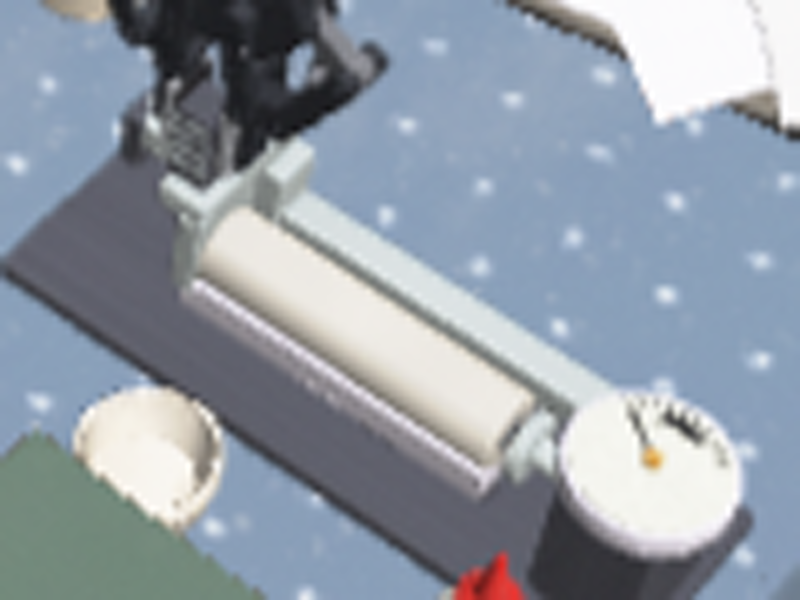

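Needle still at rest at about (635,410); the jaw has just about reached the post. I move on in small steps.

Call:
{"fn": "servo_tool", "kwargs": {
  "plan": [
    {"linear": [0,0.12,0],"rot": [0,0,0]},
    {"linear": [0,0.12,0],"rot": [0,0,0]},
    {"linear": [0,0,0],"rot": [0,0,0]}
  ]
}}

```text
clock: 29.17
eef_pos: [0.5799, -0.1952, 0.1187]
tcp_rot: [-179.7, -0.5, 0.3]
contact_force: [-0.5, -6.9, -4.8]
finger_gap: 0.0195
```

```bash
python3 look.py s25 420 295 80;python3 look.py t25 455 215 40 top
```

```text
29.2167 [ 0.5799 -0.1952  0.1187] [-179.71   -0.55    0.28] [ 1.6 -1.3 -3.8] 0.019982081223191863 [-21.7  33.2 103.5   0.7  43.   67.5]
29.2667 [ 0.5799 -0.1952  0.1187] [-179.71   -0.55    0.27] [ 0.6 -2.4 -5. ] 0.019722375325476486 [-21.7  33.2 103.5   0.7  43.   67.5]
```

View pics/s25.png

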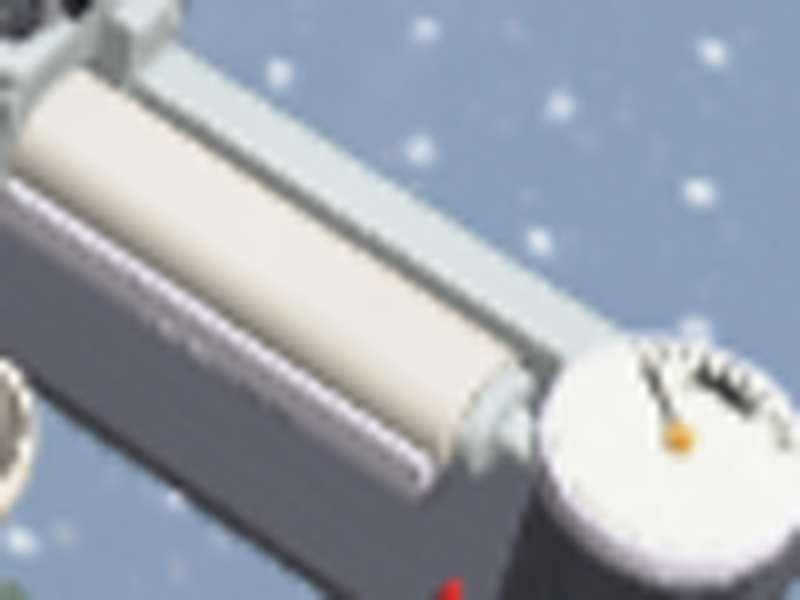

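View pics/t25.png

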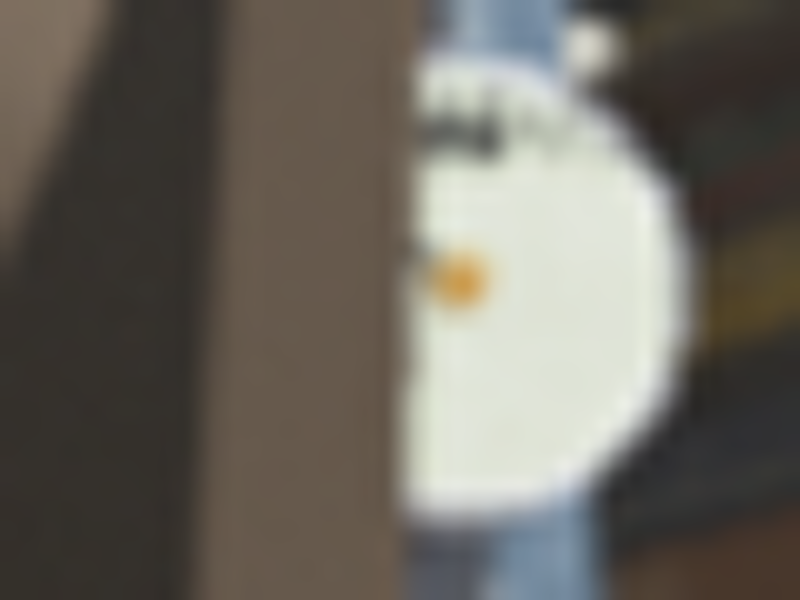

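Call:
{"fn": "servo_tool", "kwargs": {
  "plan": [
    {"linear": [0,0.1,0],"rot": [0,0,0]},
    {"linear": [0,0.09,0],"rot": [0,0,0]},
    {"linear": [0,0,0],"rot": [0,0,0]}
  ]
}}

```text
clock: 29.52
eef_pos: [0.58, -0.1982, 0.1187]
tcp_rot: [-179.6, -0.5, 0.3]
contact_force: [-0.4, -7.3, -4.6]
finger_gap: 0.0198
```

```bash
python3 look.py s26 420 295 80
```

```text
29.5667 [ 0.58   -0.1983  0.1187] [-179.6    -0.53    0.27] [ 1.4 -0.4 -3.9] 0.01955023365663779 [-22.   33.3 103.3   0.8  43.1  67.1]
```

View pics/s26.png

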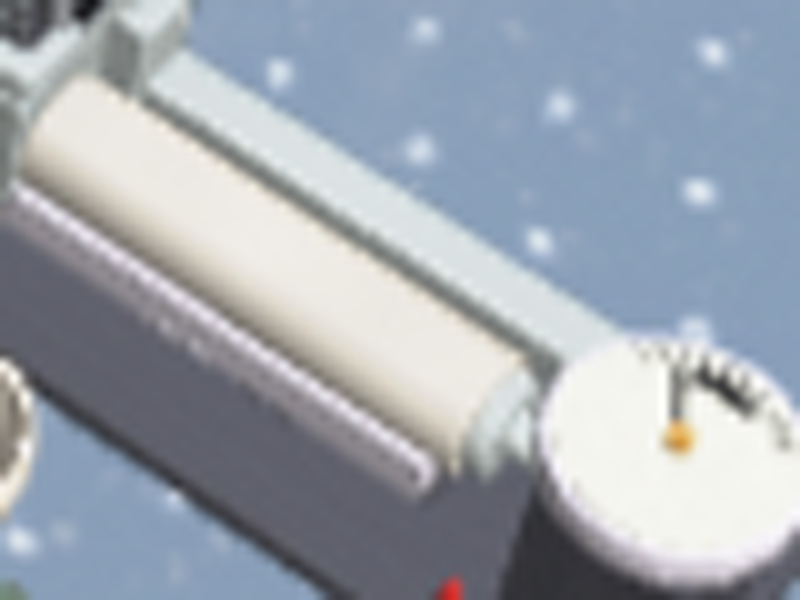

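Call:
{"fn": "servo_tool", "kwargs": {
  "plan": [
    {"linear": [0,0.09,0],"rot": [0,0,0]},
    {"linear": [0,0.08,0],"rot": [0,0,0]},
    {"linear": [0,0,0],"rot": [0,0,0]}
  ]
}}

```text
clock: 29.82
eef_pos: [0.58, -0.2006, 0.1187]
tcp_rot: [-179.5, -0.5, 0.3]
contact_force: [1.3, -5.3, -5.7]
finger_gap: 0.0198
```

```bash
python3 look.py s27 420 295 80
```

```text
29.8667 [ 0.58   -0.2007  0.1187] [-179.48   -0.52    0.26] [ 1.8  1.3 -3.8] 0.019670760106086184 [-22.3  33.3 103.1   1.   43.3  66.7]
```

View pics/s27.png

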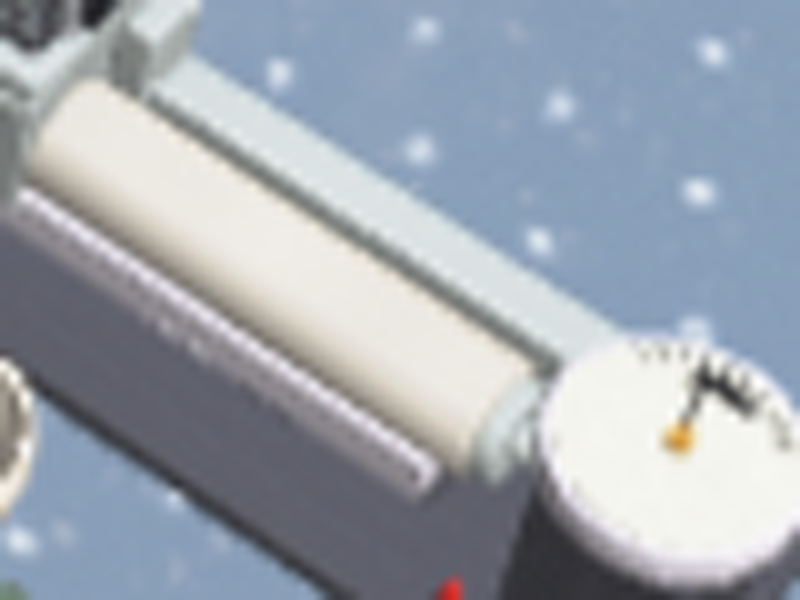

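Call:
{"fn": "servo_tool", "kwargs": {
  "plan": [
    {"linear": [0,0.08,0],"rot": [0,0,0]},
    {"linear": [0,0,0],"rot": [0,0,0]}
  ]
}}

```text
clock: 30.03
eef_pos: [0.5801, -0.2018, 0.1187]
tcp_rot: [-179.4, -0.5, 0.2]
contact_force: [-0.5, -5.7, -5.7]
finger_gap: 0.02
```

```bash
python3 look.py s28 420 295 80
```

```text
30.0833 [ 0.5801 -0.2019  0.1187] [-179.44   -0.52    0.25] [ 0.9  1.1 -2.9] 0.019878418108561852 [-22.4  33.4 103.    1.   43.3  66.6]
```

View pics/s28.png

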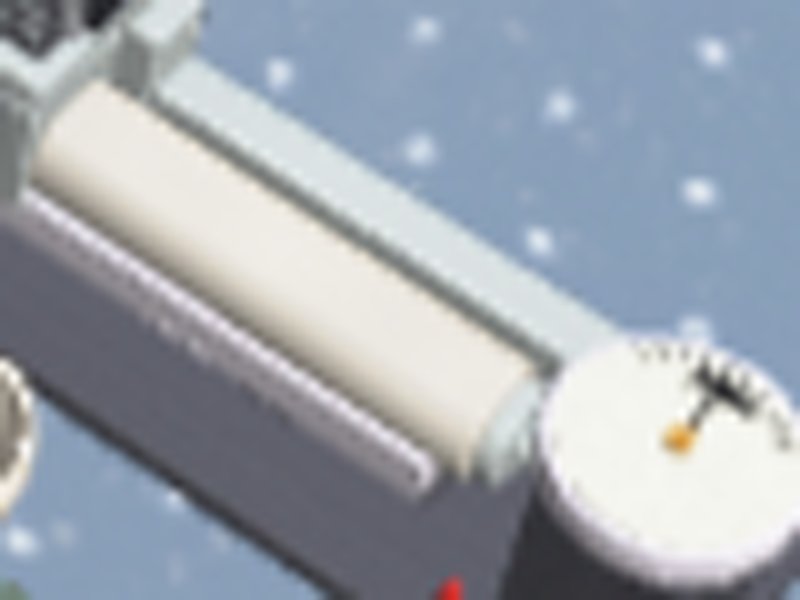

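Needle at the middle of the thick arc, about (715,385). I let go and rise.

Call:
{"fn": "servo_tool", "kwargs": {
  "plan": [
    {"linear": [0,0,0],"rot": [0,0,0]},
    {"linear": [0,0,0],"rot": [0,0,0]},
    {"linear": [0,0,0],"rot": [0,0,0]},
    {"linear": [0,0,0],"rot": [0,0,0]}
  ],
  "claw": 0.55
}}

```text
clock: 30.42
eef_pos: [0.5801, -0.2022, 0.1192]
tcp_rot: [-179.4, -0.5, 0.2]
contact_force: [-0.2, 0.5, -0.4]
finger_gap: 0.0469
```

Call:
{"fn": "servo_tool", "kwargs": {
  "plan": [
    {"linear": [0,0,-0.2],"rot": [0,0,0]},
    {"linear": [0,0,-0.4],"rot": [0,0,0]},
    {"linear": [0,0,-0.8],"rot": [0,0,0]},
    {"linear": [0,0,-1],"rot": [0,0,0]},
    {"linear": [0,0,-1],"rot": [0,0,0]},
    {"linear": [0,0,-1],"rot": [0,0,0]},
    {"linear": [0,0,-1],"rot": [0,0,0]},
    {"linear": [-0.5,0,-1],"rot": [0,0,0]},
    {"linear": [-0.5,0,-1],"rot": [0,0,0]},
    {"linear": [0,0,0],"rot": [0,0,0]},
    {"linear": [0,0,0],"rot": [0,0,0]}
  ]
}}

```text
clock: 31.33
eef_pos: [0.5515, -0.204, 0.3212]
tcp_rot: [-179.5, -0.7, 0.2]
contact_force: [0.3, 0.5, 0.1]
finger_gap: 0.0467
```

```bash
python3 look.py s29 420 295 80;python3 look.py s30 330 260 320; python3 look.py t30 440 215 80 top
```

```text
31.3833 [ 0.5518 -0.2041  0.3214] [-179.54   -0.73    0.18] [-0.2  0.3  1.1] 0.04700615752941593 [-23.7  18.6  95.2   0.8  65.7  65.8]
31.4333 [ 0.5518 -0.204   0.3202] [-179.51   -0.65    0.18] [ 0.2 -0.2 -1.5] 0.04701683061384736 [-23.7  18.7  95.2   0.8  65.7  65.8]
31.4833 [ 0.5516 -0.2038  0.3192] [-179.47   -0.57    0.19] [ 0.   0.4 -0.8] 0.047058385800014306 [-23.7  18.8  95.3   0.8  65.7  65.8]
```

View pics/s29.png

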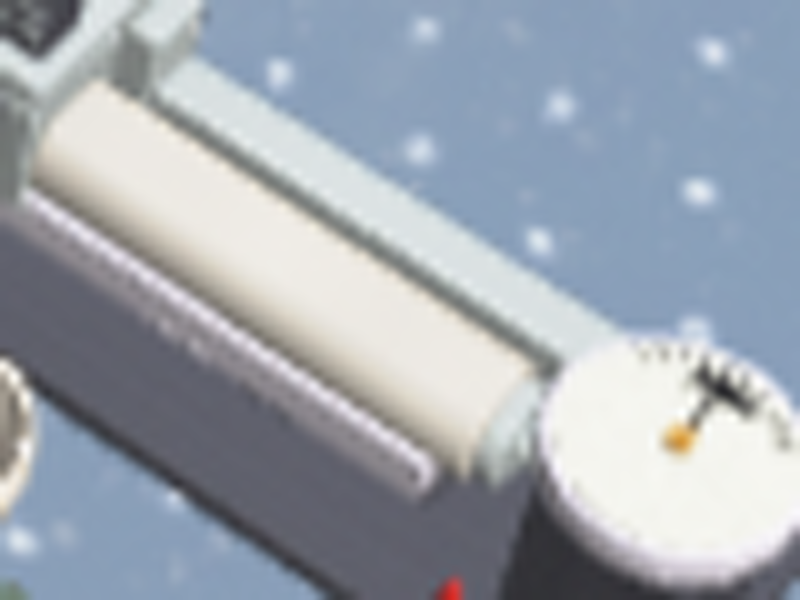

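View pics/s30.png

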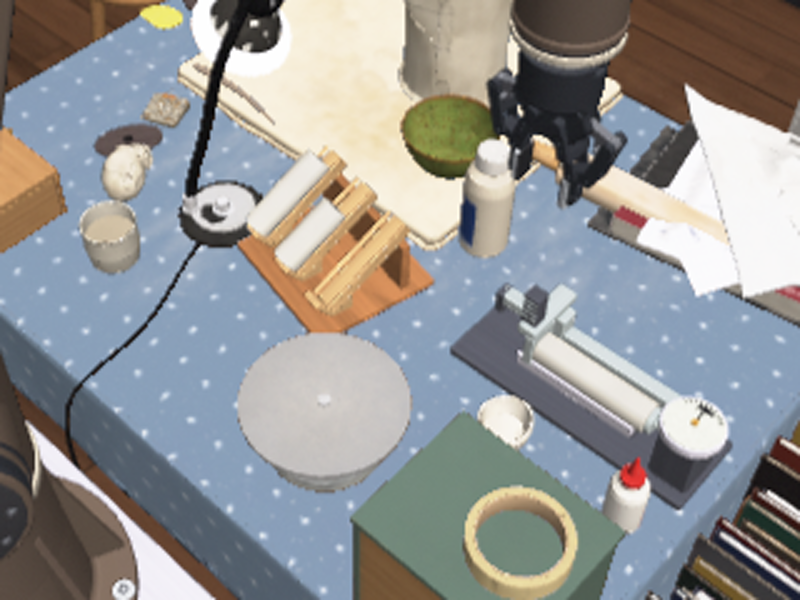

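View pics/t30.png

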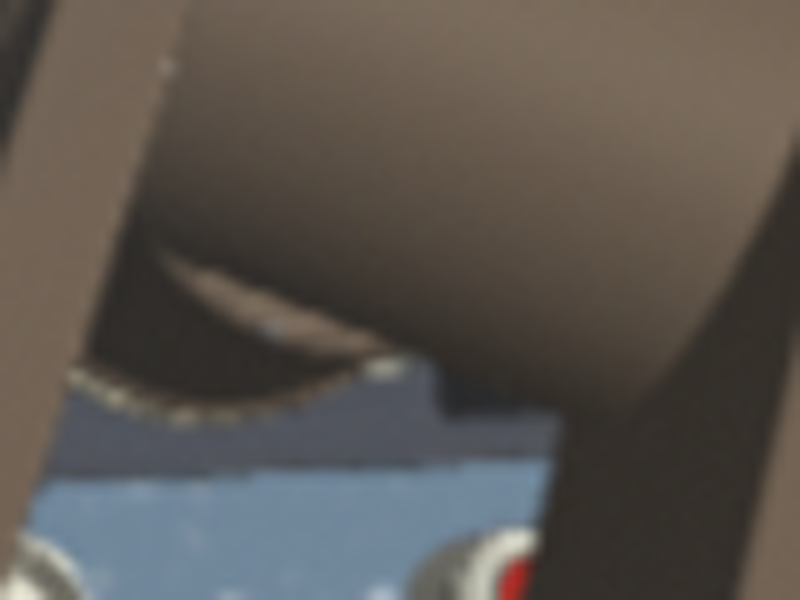

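The needle stands inside the arc with nothing touching the gauge. The other posts and the bystanders look unmoved, so I hand in.

```bash
python3 -c "
from workcell import ctrl
print(ctrl.finish_job())"
```

```text
the job is handed in; nothing more can be done
None
```

The longest post (right-hand rail) is lying in the gauge's V rail, with the jaw closed gently on it. The needle stands near the middle of the thick black arc. I handed the job in at about 31.5 s.

- **What I did:** The jaw stood at about 147 mm, which was a tight fit, so I first opened it by about 28 mm. I then laid the post in the rail, let go of it, and closed the jaw in small steps while watching the dial. The needle went from rest to roughly 0.45, 0.7 and then 0.85 rad, judged by eye, and never neared the end of its travel.
- **Last checks:** After I released the knob and rose clear, the side picture showed the needle still in the arc and the post seated between anvil and jaw. By eye, the other two posts and the bystanders looked unmoved. The wrist force read about zero. In the readings I took, it stayed below about 10 N.
- **Not confirmed:** The arm blocked the top camera's view of the dial, so the final needle reading rests on the side camera alone. Early on, the networks' two views disagreed on where the long and middle posts were. I used a pose fitted to the pictures instead, and the side camera turned out to be about 1 pixel off.

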